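Open the stoppered beetle vials

ROBOT

A 7-joint arm with a two-finger parallel gripper is mounted at the origin on the work surface. World frame = base frame: x ahead of the robot, y to its left, z up, the work surface at z = 0. Lengths are in m, angles in degrees, forces in N, time in s.
With the tool pointing down it reaches from about 0.4 to 0.85 m from the base axis. Payload 4.5 kg.
Tool frame: the origin (TCP) lies at the very end of the fingers, on their centre line; the grasp point (between the pads) lies 19 mm behind it; z points along the fingers, x is the direction in which the jaws open and shut, and the axes are right-handed (so a half turn about z gives the same grasp; the last joint's range is limited). The gripper opens to 88 mm and grips with 3 to 60 N. Pads are 18 mm wide; open, the fingers measure 123 mm over their backs; the gripper's body (75 mm by 187 mm) begins 45 mm behind the grasp point.
Start: joints at [78.999, 39.483, -11.15, 89.685, 9.013, 51.709, -12.324], TCP at [0.14, -0.609, 0.239] pointing down, gripper open.
Joint ranges: [-172.22, 172.22], [-26.19, 119.32], [-84.43, 86.54], [7.71, 146.69], [-57.33, 237.33], [2.42, 119.75], [-152.13, 152.13]. Speed limits (degrees/s): [147.25, 147.25, 180, 180, 180, 180, 180].

INTERFACE

Orientations are given as [roll, pitch, yaw] about the fixed x, y, z axes, in that order (R = Rz(yaw) Ry(pitch) Rx(roll)).
In Python, from station import robot gives the robot as it stands. The module is installed in compiled form; this text tells all that it offers.
- The arm moves only by the tool carry_out, never from a script. Its argument "plan" is a list that holds one entry, the list of rows, each a list of 5 numbers: the shift along the tool's x, y, z in cm, then the turn about the tool's z in degrees, then the opening, from 0 (shut) to 1 (fully open). A call has 1 to 12 rows; each row shifts and turns the commanded pose from where the row before left it, along the tool's axes as they then stand; what a row does not reach is not made up. A row lasts 1/8 s, in which the tool goes at most 62.5 mm and 10.7 degrees, less where a joint would pass 70% of its speed; a pose out of reach is approached as far as the arm can. A call is refused whole if a number of a shift passes 6.25 or a number of a turn 10.7, either way. A call with a gripper value outside its range is refused whole. The fingers move at their own pace and stop on an object; the grip force is fixed at half the most. Time passes only in rows, so rows that do not move let the fingers close. It gives the time, the measured TCP pose, the force and the opening at its end, in the units of the state.
- robot.sense(): the state, without advancing time (a new reading comes with each control period).
- robot.read_camera(name): name is "scene" or "top" or "wrist"; returns a dict with "img" (480x640x3 uint8, red, green, blue), "fx", "fy", "cx", "cy" (pixels), "camera_from_world" (4x4, takes a point from world to camera coordinates). Camera axes: x right, y up, looking along -z (the intrinsics and any distortion apply to the point x, -y, -z); pixel columns grow to the right and rows downward; lengths in m; the calibration is good to about 2 mm. A picture is of the moment at which its call begins. There is no depth.
- robot.hand_in(): hands the job in, once; it reports no verdict.
The state is a dict: "time": time; "q": joint angles; "joint_velocities": joint speeds; "joint_torque": joint torques, N m; "tool_pos": TCP position; "orientation": TCP orientation; "wrist_force": force on the tool from outside, world axes, zero at the start; "wrist_torque": the same for the moment, N m; "opening": finger opening in m.
Only numpy, scipy, OpenCV 4.12 (cv2) and the standard library are available. Lean on these libraries where they do the work, as an engineer would, in place of code of your own. Each camera call takes 0.05 s, during which the arm holds its last target.

TASK

The specimen vials in the white block are still locked and plugged from transport. Unfold the crank's red handle until it stands upright (do not turn the crank while the handle is folded), wind the crank clockwise to its stop so that the steel keeper comb is drawn fully back, then work every orange stopper out of its vial by rocking it side to side while drawing it straight up, without pulling the white block up off its base plate, and leave all the stoppers in the blue tray, which stays on the desk. When all are in the tray, fold the red handle flat again with the comb still drawn back; leave the jar, glass dish and cardboard box where they are.

Things in the scene. Friction and masses are not known exactly. Their poses are not given: they have to be found in the camera images.
- carrier: Vial carrier fixed to the desk; only its place and yaw vary. Origin on the desk. In its frame (mm): aluminium base plate x -40..78, y -135..168, 10 thick; white block x -20..20, y -121..55, top z 56; grey slide bed x 23..76, y -128..62, top z 56; grey crank gearbox x -35..35, y 95..161, top z 60. Vials stand in the block at x 0, y = -105, -57, -9 and 39, rims at z 60.
- vial_row (a point): Middle of the row of four square vial mouths, at rim height (carrier x 0, y -33, z 60 mm), axes as the carrier's; mouths at y -72, -24, 24 and 72 mm from here. Each vial is 28 (x) by 22 (y) mm outside and stands 4 mm out of the block. A vial without a stopper is already open. A plug has 1 mm play to each wall in y and 4 mm in x.
- lips (a point): Height of the vials' two sprung rubber lips (-x and +x side of each mouth, 6 mm below the rim; this point: carrier x 0, y -33, z 54). They squeeze the plug with about 20 N each: a straight pull takes 21 to 28 N. Rocked about the carrier's y axis (tab towards -x, then +x, about 0.2 rad each way) and raised 1 to 2 mm per swing it needs little pull, and is free 8 to 10 mm up.
- block (a joint): Upward slide of the white block on its guide pins, m: 0 is down on the base plate. The block weighs 1.4 kg and is held by its weight alone: any net upward pull above 13.7 N lifts it. It must not rise more than 5 mm.
- crank (a joint): Crank angle, rad, growing clockwise seen from above, from 0 to the stop at 9.2. Starts between 0 and 0.8. The arm points along the carrier's -x at 0. Stiff (0.11 N m, about 3 N at the handle) and stays where left. Each radian draws the keeper back 4.4 mm.
- handle (a joint): Fold angle of the crank handle, rad: 0 is folded flat over the arm, pointing from the arm's end back over the crank axis; pi/2 is upright at its stop. Friction (0.05 N m) holds it anywhere.
- keeper (a joint): Travel of the steel keeper comb along the carrier's +x, m: 0 locked, 0.0405 fully back. It moves only with the crank. Its tines (top at z 70 mm, 4 thick) lie 1 mm over both y edges of each stopper's flange, from x -5 mm on at 0 (x 35 mm on when fully back); its spine, top also z 70, is at x 16..28 at 0 (56..68 when back).
- crank_axis (a point): Point on the crank's vertical axis, at the height of the folded handle's centre line (85 mm above the desk). x and y axes as the carrier's.
- handle_hinge (a point): Fold hinge of the handle, at the outer end of the crank arm, 36 mm from the crank axis, 85 mm above the desk. The arm under it is 10 wide and 8 thick, its top 7 mm and its underside 15 mm below this point; gearbox top 25 mm below.
- handle_grip (a point): Point on the centre line of the handle's red sleeve, 28 mm from the fold hinge. The sleeve is a 12 mm thick round grip that spins freely about its length, reaching from 8 to 46 mm from the hinge.
- tray: Loose blue open tray, outside 150 (its x) x 120 (its y) x 25 mm, walls and floor 5 mm, 0.5 kg. Origin at the centre of its underside.
- tray_in (a point): Centre of the tray's inner floor, 5 mm above the desk; axes as the tray's; inside 140 x 110 mm.
- jar: Bystander: closed jar, 60 mm across, 85 high, origin at its underside.
- petri: Bystander: glass dish, 90 mm across, 16 high, origin at its underside.
- card_box: Bystander: closed cardboard box 70 x 100 x 30 mm, origin at its underside.
- stopper1: Orange square stopper, 55 mm tall, 25 g; origin at the centre of the underside of its plug, z up through the tab, x and y as the carrier's while it is plugged. From the underside: black plug 16 x 16 mm up to 14, orange flange 18 (x) x 26 (y) from 14 to 19, pull tab 14 (x) x 18 (y) from 19 to 55. Plugged, its origin is at z 46 mm of the carrier, at y -105 mm. May be absent.
- stopper2: Orange square stopper, 55 mm tall, 25 g; origin at the centre of the underside of its plug, z up through the tab, x and y as the carrier's while it is plugged. From the underside: black plug 16 x 16 mm up to 14, orange flange 18 (x) x 26 (y) from 14 to 19, pull tab 14 (x) x 18 (y) from 19 to 55. Plugged, its origin is at z 46 mm of the carrier, at y -57 mm. May be absent.
- stopper3: Orange square stopper, 55 mm tall, 25 g; origin at the centre of the underside of its plug, z up through the tab, x and y as the carrier's while it is plugged. From the underside: black plug 16 x 16 mm up to 14, orange flange 18 (x) x 26 (y) from 14 to 19, pull tab 14 (x) x 18 (y) from 19 to 55. Plugged, its origin is at z 46 mm of the carrier, at y -9 mm. May be absent.
- stopper4: Orange square stopper, 55 mm tall, 25 g; origin at the centre of the underside of its plug, z up through the tab, x and y as the carrier's while it is plugged. From the underside: black plug 16 x 16 mm up to 14, orange flange 18 (x) x 26 (y) from 14 to 19, pull tab 14 (x) x 18 (y) from 19 to 55. Plugged, its origin is at z 46 mm of the carrier, at y 39 mm. May be absent.
Things that resemble listed ones, but are neither listed nor needed, are in the scene too. What is shaped like the stopper1 but pink is not meant.

How it is judged:
By the outcome, as a careful person would: the job done as asked, in the order asked, and still so for the second after the job is handed in, with the robot touching nothing.
Of stopper1, stopper2, stopper3, stopper4 only 2 to 4 are there at a start; the rules pass over those that are not, and their reading is None.
At some moment in a run one of tray may be knocked a few centimetres aside while the robot is not near it.
Once in a run the grip may slacken for a moment while it holds something.
It also fails if it takes over 210 s, if anything falls off the work surface, if the arm or the gripper's body presses on something with over 40 N, if the wrist force passes 120 N, or if a joint passes its speed limit or range.

## Working session

There is one attempt and no reset: what is moved stays moved. The work goes in short steps, Python scripts to look and compute and a tool call to move; the robot and the scene stay as the last step left them, time stands still between calls to the robot, and variables do not carry over. Pictures are saved under pics/ and viewed, and the job is handed in when it is done.

Besides the shell and the picture viewer there is one more tool, called after "Request:" as a command line: name --argument value ..., lists and objects as JSON in quotes. carry_out: Moves the arm, as the interface text tells. Its arguments: {"type":"object","properties":{"plan":{"type":"array","items":{"type":"array","items":{"type":"array","items":{"type":"number"}}}}},"required":["plan"]}

```bash
mkdir -p pics; ls; cat > h.py <<'E'
import numpy as np, cv2
from station import robot
def snap(n,fn):
    c=robot.read_camera(n); cv2.imwrite('pics/'+fn,cv2.cvtColor(c['img'],cv2.COLOR_RGB2BGR)); return c
def ray(c,u,v):
    M=np.array(c['camera_from_world']); R=M[:3,:3]; t=M[:3,3]
    d=np.array([(u-c['cx'])/c['fx'],-(v-c['cy'])/c['fy'],-1.0])
    return -R.T@t, R.T@d
def onz(c,u,v,z):
    o,d=ray(c,u,v); s=(z-o[2])/d[2]; return o+s*d
def proj(c,p):
    M=np.array(c['camera_from_world']); q=M[:3,:3]@np.array(p)+M[:3,3]
    return np.array([c['cx']+c['fx']*q[0]/-q[2], c['cy']+c['fy']*(-q[1])/-q[2]])
E
python3 - <<'E'
from h import *
print(robot.sense())
for n in ['scene','top','wrist']:
    c=snap(n,n+'0.png'); print(n,c['fx'],c['fy'],c['cx'],c['cy'],[k for k in c]); print(np.round(c['camera_from_world'],3))
E
```

```text
pics
{'time': 0.0, 'q': array([ 79.00097689,  39.53252567, -11.14496706,  89.74447037,
         9.01223773,  51.71037353, -12.32419469]), 'joint_velocities': array([-0.05459741,  0.01176638,  0.0133927 , -0.00858403, -0.06628093,
        0.01772591, -0.02429443]), 'joint_torque': array([ 1.08675904e-03, -5.27561510e+01, -1.26718026e+00, -1.53428203e+01,
       -5.28421788e-02,  6.52403163e-03,  1.71637039e-04]), 'tool_pos': array([ 0.139721  , -0.60853039,  0.23791913]), 'orientation': array([ 1.79992528e+02,  1.05253272e-01, -7.70596113e+01]), 'wrist_force': array([ 0.8799079 , -0.08464874, -0.26613894]), 'wrist_torque': array([-0.03374327, -0.01097694, -0.04674971]), 'opening': 0.08808674744966524}
scene 443.60987437845046 443.60987437845046 320.9199007626625 239.87698003720817 ['img', 'fx', 'fy', 'cx', 'cy', 'camera_from_world']
[[ 0.62   0.785 -0.011 -0.34 ]
 [-0.519  0.421  0.744  0.241]
 [ 0.588 -0.455  0.669 -1.206]
 [ 0.     0.     0.     1.   ]]
top 472.0978230072033 472.0978230072033 321.81664505867224 239.1226139216112 ['img', 'fx', 'fy', 'cx', 'cy', 'camera_from_world']
[[ 0.001 -1.     0.017 -0.002]
 [ 0.994  0.003  0.106 -0.569]
 [-0.106  0.016  0.994 -0.842]
 [ 0.     0.     0.     1.   ]]
wrist 370.65882696662595 370.65882696662595 318.7734712284303 243.94476448356139 ['img', 'fx', 'fy', 'cx', 'cy', 'camera_from_world']
[[ 0.225 -0.974 -0.001 -0.624]
 [ 0.927  0.215 -0.307  0.043]
 [ 0.299  0.068  0.952 -0.391]
 [ 0.     0.     0.     1.   ]]
```

View pics/scene0.png

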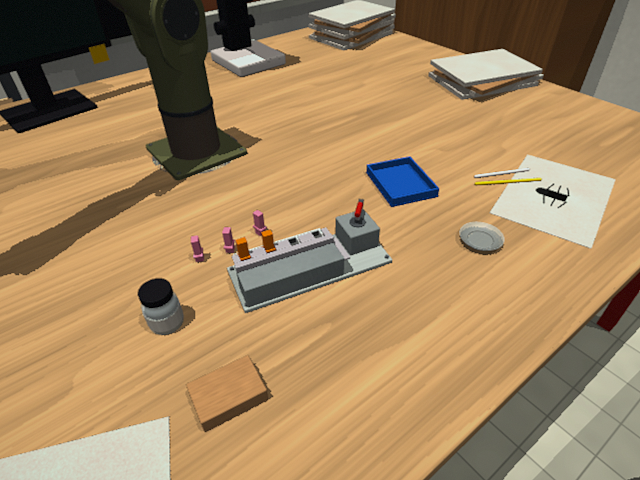

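View pics/top0.png

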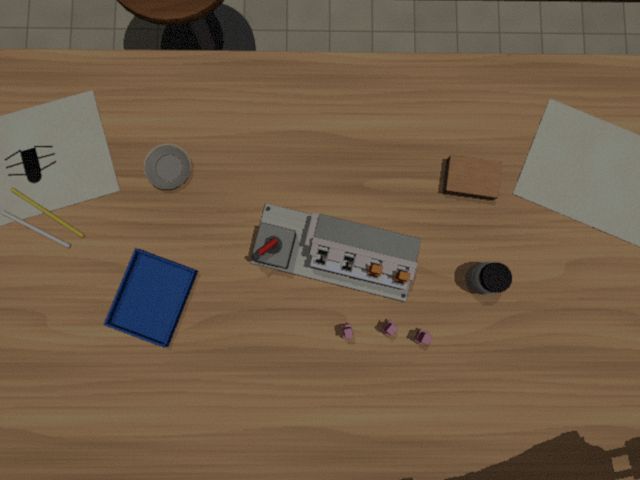

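View pics/wrist0.png

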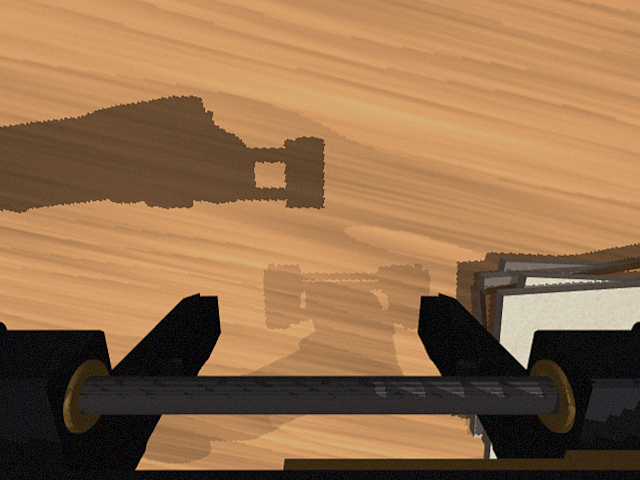

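```bash
python3 - <<'E'
from h import *
im=cv2.imread('pics/top0.png'); cv2.imwrite('pics/top0c.png',cv2.convertScaleAbs(cv2.resize(im[195:345,240:440],None,fx=4,fy=4,interpolation=cv2.INTER_CUBIC),alpha=1.5))
im=cv2.imread('pics/scene0.png'); cv2.imwrite('pics/scene0c.png',cv2.resize(im[180:320,180:400],None,fx=3.6,fy=3.6,interpolation=cv2.INTER_CUBIC))
E
```

```text
(no output)
```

View pics/top0c.png

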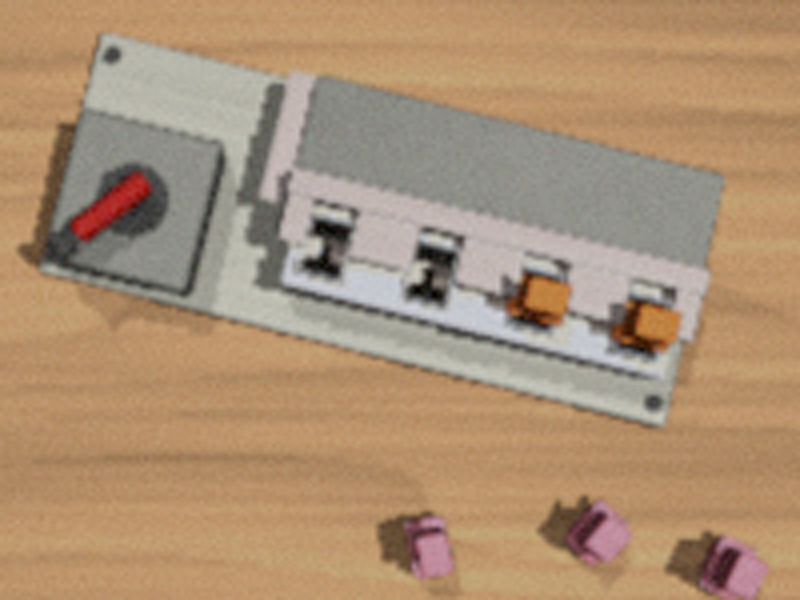

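View pics/scene0c.png

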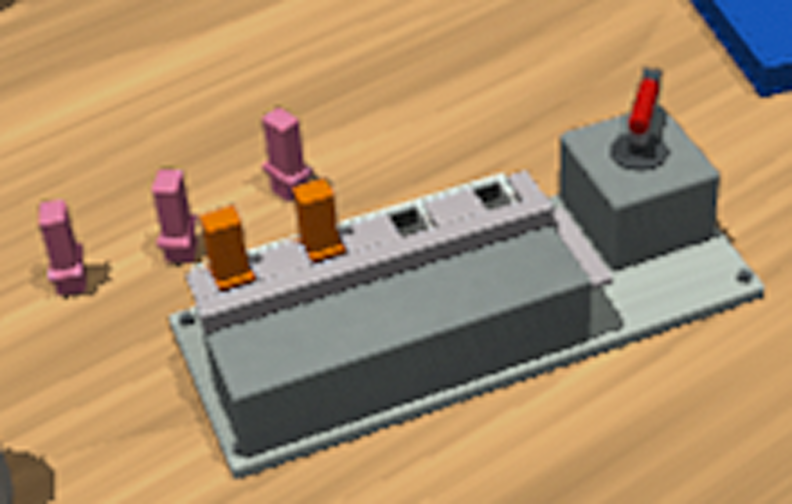

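```bash
cat > fit.py <<'E'
from h import *
from scipy.optimize import least_squares
T=robot.read_camera('top'); S=robot.read_camera('scene')
top=[((100,35),(78,168,10)),((42,268),(-40,168,10)),((662,425),(-40,-135,10)),((222,148),(35,95,60)),((187,293),(-35,95,60)),((722,177),(76,-128,56)),((85,110),(35,161,60))]
sc=[((240,472),(78,-135,10)),((762,290),(78,168,10)),((172,318),(-40,-135,10)),((235,398),(76,-128,56)),((588,284),(76,62,56)),((718,176),(35,161,60)),((625,208),(35,95,60)),((562,140),(-35,95,60))]
def w(p,q):
    x,y,a=p; c,s=np.cos(a),np.sin(a); q=np.array(q)/1000
    return np.array([x+c*q[0]-s*q[1],y+s*q[0]+c*q[1],q[2]])
def res(p,which='ts'):
    r=[]
    if 't' in which:
        for (u,v),q in top: r+=list(proj(T,w(p,q))-[(u+.5)/4-.5+240,(v+.5)/4-.5+195])
    if 's' in which:
        for (u,v),q in sc: r+=list(proj(S,w(p,q))-[(u+.5)/3.6-.5+180,(v+.5)/3.6-.5+180])
    return np.array(r)
for k in ['t','s','ts']:
    o=least_squares(res,[.56,.05,-.25],args=(k,),loss='soft_l1'); print(k,o.x[:2],np.degrees(o.x[2])); print(np.round(o.fun.reshape(-1,2),1).tolist())
np.save('car.npy',o.x)
E
python3 fit.py
```

```text
t [ 0.52459893 -0.037432  ] -13.766689454942599
[[0.2, -0.5], [-1.1, 1.4], [0.9, 0.9], [0.4, -1.2], [-0.5, 0.7], [1.2, -0.5], [-1.2, -0.5]]
s [ 0.52559074 -0.03600451] -14.017528469281185
[[-1.5, 0.0], [2.1, -0.4], [-0.6, -0.7], [0.0, 1.1], [2.2, -0.3], [2.2, -0.1], [-2.2, 0.6], [-0.6, -1.5]]
ts [ 0.52493159 -0.03690903] -13.827930807280083
[[0.0, -0.8], [-1.4, 1.1], [0.6, 0.8], [0.1, -1.4], [-0.8, 0.4], [1.0, -0.6], [-1.4, -0.7], [-2.0, 0.2], [1.5, -0.6], [-1.2, -0.5], [-0.4, 1.3], [1.7, -0.3], [1.5, -0.2], [-2.8, 0.5], [-1.3, -1.6]]
```

```bash
cat >> h.py <<'E'
def rows(start,yaw0,wps,g):
    """wps: list of (pos,yaw) reached row by row; prints rows in cm/deg"""
    p=np.array(start,float); y=yaw0; out=[]
    for q,yn in wps:
        a=np.radians(y); d=(np.array(q)-p)*100
        X=np.array([np.cos(a),np.sin(a),0]);Y=np.array([np.sin(a),-np.cos(a),0])
        s=np.round([d@X,d@Y,-d[2]],2); dy=round(-((yn-y+180)%360-180),1)
        out.append([*s.tolist(),dy,g])
        p=p+(s[0]*X+s[1]*Y-s[2]*np.array([0,0,1]))/100; y=y-dy
    return out
def line(start,yaw0,end,yaw1,n):
    s=np.array(start);e=np.array(end); dy=(yaw1-yaw0+180)%360-180
    return [(s+(e-s)*k/n,yaw0+dy*k/n) for k in range(1,n+1)]
def cur():
    s=robot.sense(); return s['tool_pos'],s['orientation'][2]
def carw(q):
    x,y,a=np.load('car.npy'); c,s=np.cos(a),np.sin(a); q=np.array(q)/1000
    return np.array([x+c*q[0]-s*q[1],y+s*q[0]+c*q[1],q[2]])
E
python3 - <<'E'
from h import *
c=robot.read_camera('wrist'); p,y=cur()
o,d=ray(c,320,240); a=np.radians(y); X=np.array([np.cos(a),np.sin(a),0]);Y=np.array([np.sin(a),-np.cos(a),0])
print('cam in tool',(o-p)@X,(o-p)@Y,-(o-p)[2],'dir',d@X,d@Y,-d[2], c['camera_from_world'][:3,:3]@np.c_[X,Y,[0,0,-1]])
ax=carw((0,128,85)); print('axis',ax)
w=line(p,y,[.42,-.03,.26],31,12)
for r in rows(p,y,w,1): print(r)
E
```

```text
cam in tool 0.0002851636707859491 -0.07994436733612971 -0.14609302711898525 dir 0.0031679245993577604 0.2964263002811172 0.9551155045228408 [[ 9.99998743e-01 -1.46630189e-03  6.02838410e-04]
 [-1.58050771e-03 -9.51849793e-01  3.06560718e-01]
 [ 1.24301056e-04 -3.06561285e-01 -9.51850914e-01]]
axis [0.55552447 0.08738126 0.085     ]
[-4.18, -3.36, -0.18, np.float64(-9.0), 1]
[-3.6, -3.96, -0.18, np.float64(-9.0), 1]
[-2.94, -4.49, -0.18, np.float64(-9.0), 1]
[-2.2, -4.88, -0.18, np.float64(-9.0), 1]
[-1.41, -5.17, -0.18, np.float64(-9.0), 1]
[-0.58, -5.33, -0.18, np.float64(-9.0), 1]
[0.26, -5.36, -0.18, np.float64(-9.0), 1]
[1.09, -5.24, -0.18, np.float64(-9.0), 1]
[1.9, -5.02, -0.18, np.float64(-9.0), 1]
[2.66, -4.65, -0.18, np.float64(-9.1), 1]
[3.36, -4.17, -0.18, np.float64(-9.0), 1]
[3.97, -3.6, -0.18, np.float64(-9.0), 1]
```

```bash
python3 - <<'E'
from h import *
p,y=cur()
for r in rows(p,y,line(p,y,[.51,.03,.27],31,12),1): print([float(x) for x in r])
E
```

```text
[-4.5, -4.2, -0.26, -9.0, 1.0]
[-3.79, -4.85, -0.27, -9.0, 1.0]
[-2.98, -5.38, -0.26, -9.0, 1.0]
[-2.1, -5.78, -0.26, -9.0, 1.0]
[-1.17, -6.04, -0.27, -9.0, 1.0]
[-0.21, -6.15, -0.26, -9.0, 1.0]
[0.75, -6.11, -0.26, -9.0, 1.0]
[1.7, -5.92, -0.26, -9.0, 1.0]
[2.6, -5.57, -0.27, -9.0, 1.0]
[3.44, -5.1, -0.26, -9.1, 1.0]
[4.21, -4.49, -0.26, -9.0, 1.0]
[4.86, -3.78, -0.27, -9.0, 1.0]
```

Request:
carry_out --plan '[[[-4.5, -4.2, -0.26, -9, 1], [-3.8, -4.85, -0.27, -9, 1], [-3.0, -5.4, -0.26, -9, 1], [-2.1, -5.8, -0.26, -9, 1], [-1.2, -6.0, -0.27, -9, 1], [-0.2, -6.1, -0.26, -9, 1], [0.75, -6.1, -0.26, -9, 1], [1.7, -5.9, -0.26, -9, 1], [2.6, -5.6, -0.27, -9, 1], [3.4, -5.1, -0.26, -9, 1], [4.2, -4.5, -0.26, -9, 1], [4.9, -3.8, -0.27, -9, 1]]]'

```text
time: 1.8
tool_pos: [0.5105, 0.0315, 0.2706]
orientation: [179.9, -0.0, 31.2]
wrist_force: [1.3, -0.8, -0.2]
opening: 0.0882
```

```bash
python3 - <<'E'
from h import *
c=snap('wrist','w1.png'); print(robot.sense()['q'])
E
```

```text
[ 16.57537747  33.00732189 -41.90802181 105.40291625  27.18780659
  51.4412386   -5.89113757]
```

View pics/w1.png

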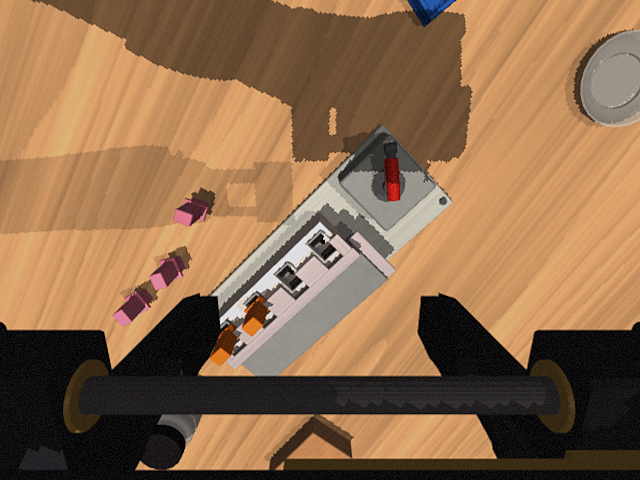

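```bash
cat > red.py <<'E'
from h import *
import sys
def red(c):
    hsv=cv2.cvtColor(c['img'],cv2.COLOR_RGB2HSV); m=((hsv[...,0]<6)|(hsv[...,0]>174))&(hsv[...,1]>170)&(hsv[...,2]>50)
    m=m.astype(np.uint8); n,l,st,ce=cv2.connectedComponentsWithStats(m); 
    i=1+np.argmax(st[1:,4]); m=(l==i).astype(np.uint8)
    return st[i],ce[i],cv2.minAreaRect(np.argwhere(m)[:,::-1].astype(np.float32)),m
if __name__=='__main__':
    for n in ['wrist','top','scene']:
        c=robot.read_camera(n); st,ce,r,m=red(c); box=cv2.boxPoints(r)
        print(n,st,ce,r)
        e=[np.linalg.norm(box[i]-box[(i+1)%4]) for i in range(2)]
        a,b=(box[0]+box[3])/2,(box[1]+box[2])/2
        if e[0]<e[1]: a,b=(box[0]+box[1])/2,(box[2]+box[3])/2
        A,B=onz(c,*a,.085),onz(c,*b,.085); print(a,b,A,B,np.linalg.norm(A-B),np.degrees(np.arctan2(*(A-B)[1::-1])), 'mid',(A+B)/2)
E
python3 red.py
python3 - <<'E'
import cv2
im=cv2.imread('pics/w1.png'); cv2.imwrite('pics/w1c.png',cv2.resize(im[115:245,290:460],None,fx=4.5,fy=4.5,interpolation=cv2.INTER_CUBIC))
im=cv2.imread('pics/w1.png'); cv2.imwrite('pics/w1d.png',cv2.resize(im[200:390,200:400],None,fx=3,fy=3,interpolation=cv2.INTER_CUBIC))
E
```

```text
wrist [372 167  15  43 520] [379.23269231 188.15192308] ((379.1192626953125, 188.1700439453125), (41.96451187133789, 12.895715713500977), 85.91438293457031)
[377.62433 167.2411 ] [380.6142  209.09898] [0.5376726  0.10831314 0.085     ] [0.56167488 0.07866036 0.085     ] 0.038149664729008846 128.9882401515882 mid [0.54967374 0.09348675 0.085     ]Traceback (most recent call last):
  File "red.py", line 10, in <module>
    c=robot.read_camera(n); st,ce,r,m=red(c); box=cv2.boxPoints(r)
                                      ~~~^^^
  File "red.py", line 6, in red
    i=1+np.argmax(st[1:,4]); m=(l==i).astype(np.uint8)
        ~~~~~~~~~^^^^^^^^^^
    return _wrapfunc(a, 'argmax', axis=axis, out=out, **kwds)
    return bound(*args, **kwds)
ValueError: attempt to get argmax of an empty sequence
```

View pics/w1c.png

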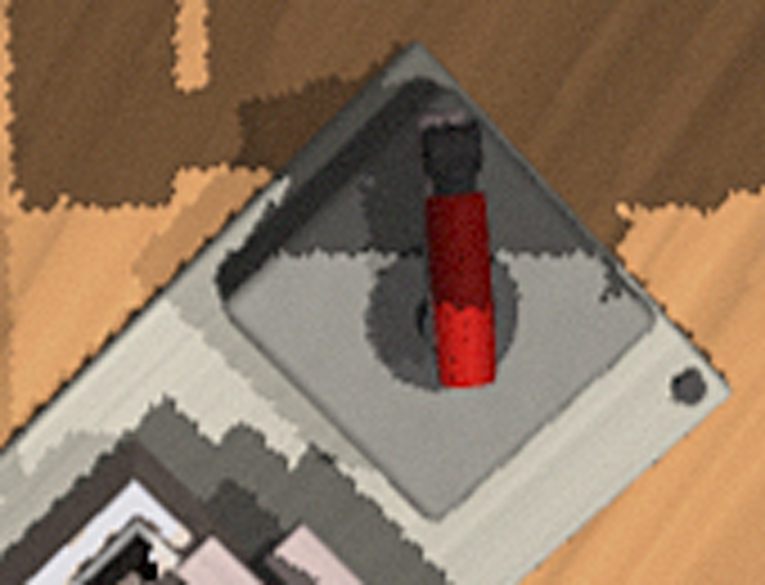

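View pics/w1d.png

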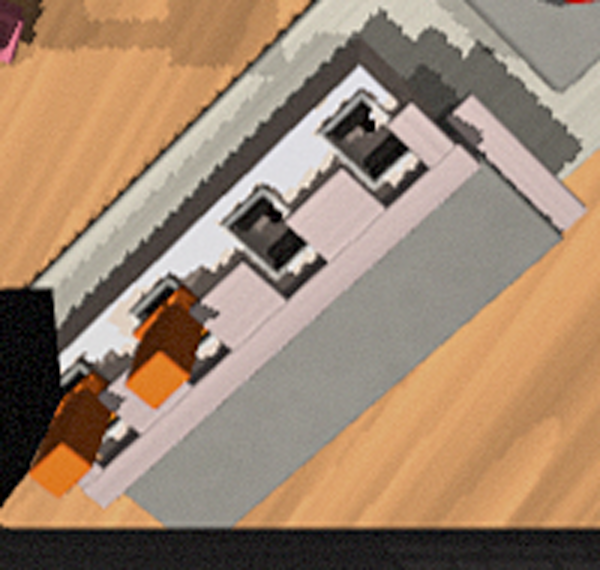

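```bash
python3 red.py 2>/dev/null; python3 - <<'E'
from h import *
p,y=cur(); print(p,y)
ax=np.array([.5554,.0869,.14])
for r in rows(p,y,line(p,y,ax,39,3),.5): print([float(x) for x in r])
E
```

```text
wrist [382 161  16  43 536] [389.82276119 181.54477612] ((389.83526611328125, 181.85882568359375), (42.489864349365234, 13.345191955566406), 85.60128784179688)
[388.20584 160.67647] [391.4647  203.04118] [0.53784625 0.10813371 0.085     ] [0.56184617 0.07857396 0.085     ] 0.03807591270213468 129.07356946647639 mid [0.54984621 0.09335383 0.085     ]
[0.50893905 0.02912493 0.26990299] 30.880454196838475
[2.32, -0.86, 4.33, -2.7, 0.5]
[2.35, -0.75, 4.33, -2.7, 0.5]
[2.39, -0.63, 4.33, -2.7, 0.5]
```

Request:
carry_out --plan '[[[2.3, -0.9, 4.3, -2.7, 0.5], [2.3, -0.8, 4.3, -2.7, 0.5], [2.4, -0.6, 4.3, -2.7, 0.5], [0, 0, 0, 0, 0.5], [0, 0, 0, 0, 0.5]]]'

```text
time: 2.68
tool_pos: [0.5549, 0.086, 0.1422]
orientation: [179.9, 0.0, 38.9]
wrist_force: [-1.5, -0.4, 0.1]
opening: 0.0443
```

```bash
python3 red.py 2>/dev/null; python3 - <<'E'
from h import *
p,y=cur(); print(p,y); c=snap('wrist','w2.png')
ax=np.array([.5554,.0869,.075])
for r in rows(p,y,line(p,y,ax,39,2),.5): print([float(x) for x in r])
E
```

```text
wrist [ 309  220   21   64 1232] [319.5211039  251.33847403] ((319.0, 251.5), (63.0, 20.0), 90.0)
[319. 220.] [319. 283.] [0.53756572 0.10792433 0.085     ] [0.56192465 0.07780672 0.085     ] 0.03873535275637684 128.9657149803035 mid [0.54974518 0.09286552 0.085     ]
[0.55553333 0.0864054  0.1430252 ] 38.891237644640015
[0.01, -0.02, 3.4, -0.1, 0.5]
[0.01, -0.03, 3.4, -0.0, 0.5]
```

View pics/w2.png

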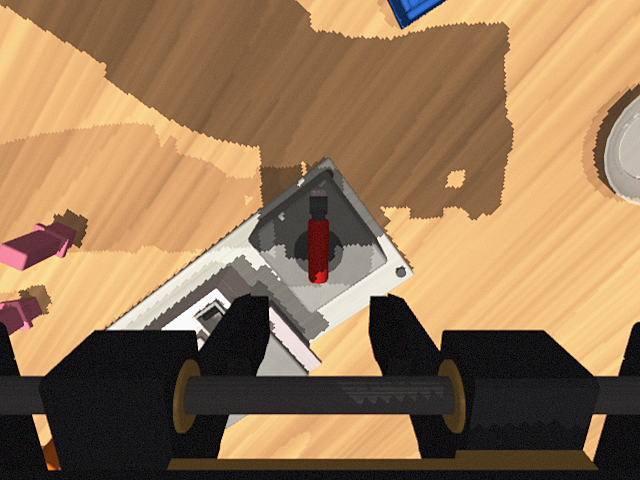

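Request:
carry_out --plan '[[[0, 0, 3.0, 0, 0.35], [0, 0, 2.4, 0, 0.35], [0, 0, 1.4, 0, 0.35], [0, 0, 0, 0, 0.35], [0, 0, 0, 0, 0.35], [0, 0, 0, 0, 0.0], [0, 0, 0, 0, 0.0], [0, 0, 0, 0, 0.0]]]'

```text
time: 3.82
tool_pos: [0.5546, 0.0873, 0.0735]
orientation: [180.0, 0.1, 39.0]
wrist_force: [-1.5, -1.0, 2.3]
opening: 0.0107
```

```bash
python3 - <<'E'
from h import *
s=robot.sense(); print(s['tool_pos'],s['wrist_force'],s['opening']); c=snap('wrist','w3.png')
E
```

```text
[0.55464422 0.08731887 0.07353074] [-1.54866078 -0.96218679  2.27439833] 0.0107400423624819
```

View pics/w3.png

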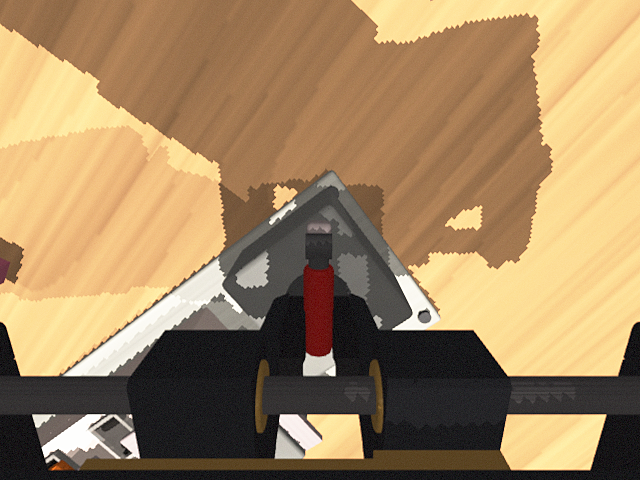

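Request:
carry_out --plan '[[[0, -0.05, -0.63, 0, 0], [0, -0.16, -0.6, 0, 0], [0, -0.27, -0.57, 0, 0], [0, -0.36, -0.51, 0, 0], [0, -0.44, -0.44, 0, 0], [0, 0, 0, 0, 0], [0, 0, 0, 0, 0]]]'

```text
time: 4.75
tool_pos: [0.5469, 0.097, 0.1013]
orientation: [179.9, 0.1, 39.0]
wrist_force: [0.4, -5.5, -3.3]
opening: 0.011
```

```bash
python3 - <<'E'
from h import *
s=robot.sense(); print(s['tool_pos'],s['wrist_force'],s['opening']); c=snap('wrist','w4.png')
E
```

```text
[0.54693535 0.09704085 0.10127361] [ 0.43004591 -5.48783987 -3.33760791] 0.01095153565954854
```

View pics/w4.png

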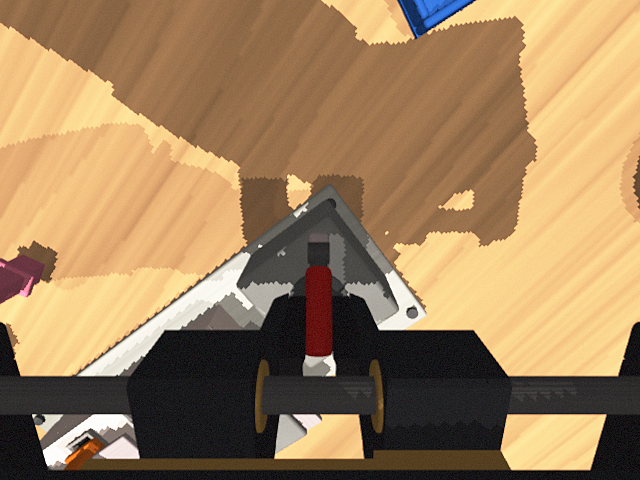

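Request:
carry_out --plan '[[[0, -0.51, -0.36, 0, 0], [0, -0.57, -0.27, 0, 0], [0, -0.6, -0.16, 0, 0], [0, -0.63, -0.05, 0, 0], [0, -0.2, 0, 0, 0], [0, 0, 0, 0, 0], [0, 0, 0, 0, 0]]]'

```text
time: 5.68
tool_pos: [0.5332, 0.1153, 0.1111]
orientation: [179.7, -0.1, 38.9]
wrist_force: [2.3, -8.0, 6.6]
opening: 0.0104
```

```bash
python3 - <<'E'
from h import *
s=robot.sense(); print(s['tool_pos'],s['wrist_force'],s['opening']); c=snap('wrist','w5.png'); c=snap('scene','s5.png')
im=cv2.imread('pics/s5.png'); cv2.imwrite('pics/s5c.png',cv2.resize(im[160:320,240:440],None,fx=3,fy=3))
E
```

```text
[0.53322861 0.11527477 0.11109163] [ 2.25580219 -7.98742027  6.63062593] 0.010402516241146388
```

View pics/w5.png

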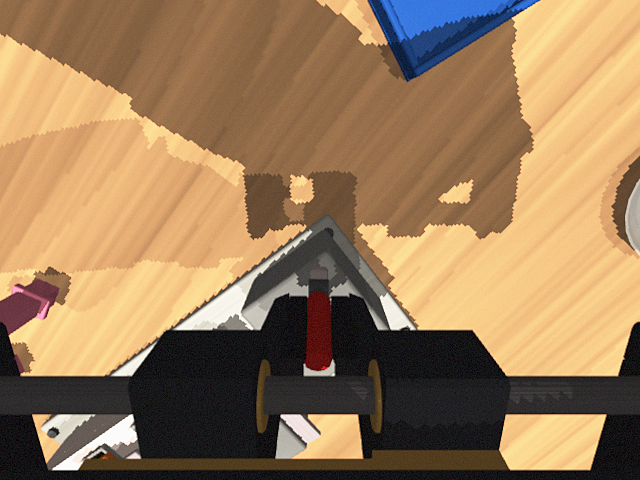

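View pics/s5c.png

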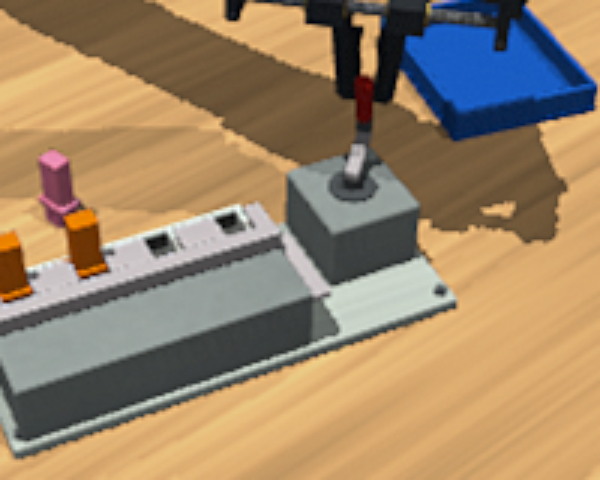

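```bash
python3 - <<'E'
from h import *
c=robot.read_camera('wrist'); h=np.array([.5326,.1145,.085]);u=np.array([.629,-.777,0])
for f in [60,75,90]:
    a=np.radians(f); print(f,[proj(c,h+r*(u*np.cos(a)+np.array([0,0,np.sin(a)]))).round(1).tolist() for r in (.008,.046)])
from red import red; print(red(c)[0])
c=robot.read_camera('scene');print(red(c)[2])
for f in [60,75,90]:
    a=np.radians(f); print(f,[proj(c,h+r*(u*np.cos(a)+np.array([0,0,np.sin(a)]))).round(1).tolist() for r in (.008,.046)])
E
```

```text
60 [[316.3, 302.1], [316.1, 378.0]]
75 [[316.3, 299.3], [315.9, 362.6]]
90 [[316.3, 295.8], [315.8, 339.1]]
[ 304  292   28   79 1802]
((621.2515869140625, 300.4261169433594), (16.794252395629883, 65.29278564453125), 34.99201965332031)
60 [[360.1, 200.2], [359.3, 192.2]]
75 [[360.2, 199.3], [360.4, 186.9]]
90 [[360.4, 198.6], [361.3, 182.7]]
```

```bash
python3 - <<'E'
from h import *
c=robot.read_camera('scene'); im=cv2.cvtColor(c['img'],cv2.COLOR_RGB2BGR)
cv2.imwrite('pics/s6c.png',cv2.resize(im[160:230,320:400],None,fx=8,fy=8,interpolation=cv2.INTER_CUBIC))
w=cv2.cvtColor(robot.read_camera('wrist')['img'],cv2.COLOR_RGB2BGR)
cv2.imwrite('pics/w6c.png',cv2.resize(w[240:400,250:390],None,fx=4,fy=4,interpolation=cv2.INTER_CUBIC))
E
```

```text
(no output)
```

View pics/s6c.png

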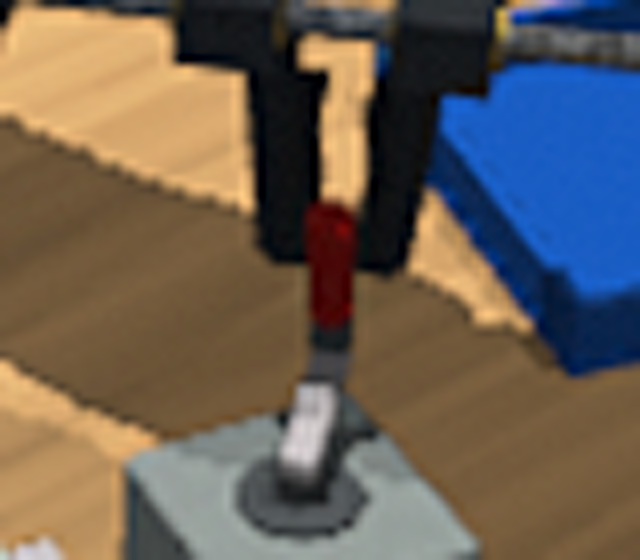

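View pics/w6c.png

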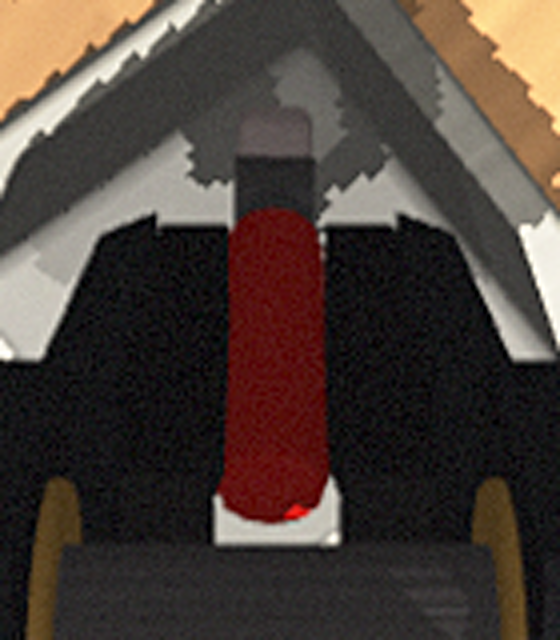

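Request:
carry_out --plan '[[[0, -0.4, 0, 0, 0], [0, -0.4, 0, 0, 0], [0, -0.4, 0, 0, 0], [0, 0, 0, 0, 0], [0, 0, 0, 0, 0]]]'

```text
time: 6.6
tool_pos: [0.5237, 0.1278, 0.1094]
orientation: [-180.0, -0.1, 39.1]
wrist_force: [0.5, -0.1, 0.4]
opening: 0.0003
```

```bash
cat > look.py <<'E'
from h import *
import sys
from red import red
t=sys.argv[1]
s=robot.sense(); print(s['time'],s['tool_pos'],s['orientation'],s['wrist_force'],s['opening'])
c=robot.read_camera('scene'); im=cv2.cvtColor(c['img'],cv2.COLOR_RGB2BGR)
w=cv2.cvtColor(robot.read_camera('wrist')['img'],cv2.COLOR_RGB2BGR)
a=cv2.resize(im[150:250,310:410],(400,400),interpolation=cv2.INTER_CUBIC);b=cv2.resize(w[230:400,235:405],(400,400),interpolation=cv2.INTER_CUBIC)
cv2.imwrite(f'pics/{t}.png',np.hstack([a,b]))
E
python3 look.py l7
```

```text
6.6 [0.52373244 0.12784894 0.10940756] [-1.79952502e+02 -7.07634289e-02  3.90967582e+01] [ 0.53629607 -0.09844155  0.36799374] 0.0003366167498766696
```

View pics/l7.png

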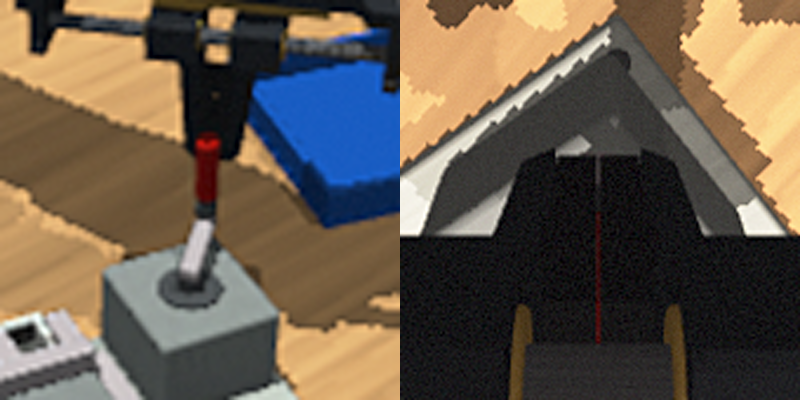

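Request:
carry_out --plan '[[[0, 0, -3, 0, 0], [0, 0, -2, 0, 0], [0, 3, 0, 0, 0], [0, 2.8, 0, 0, 0], [0, 0, 3, 0, 0], [0, 0, 2.4, 0, 0], [0, 0, 0, 0, 0], [0, 0, 0, 0, 0]]]'

```text
time: 7.7
tool_pos: [0.5606, 0.0822, 0.1059]
orientation: [180.0, -0.1, 39.0]
wrist_force: [-0.4, 0.7, 0.3]
opening: 0.0005
```

```bash
python3 look.py l8
```

```text
7.7 [0.56064438 0.08215293 0.10589362] [ 1.79993864e+02 -6.23043006e-02  3.90476288e+01] [-0.43016002  0.6931967   0.34553292] 0.0005139911964425761
```

View pics/l8.png

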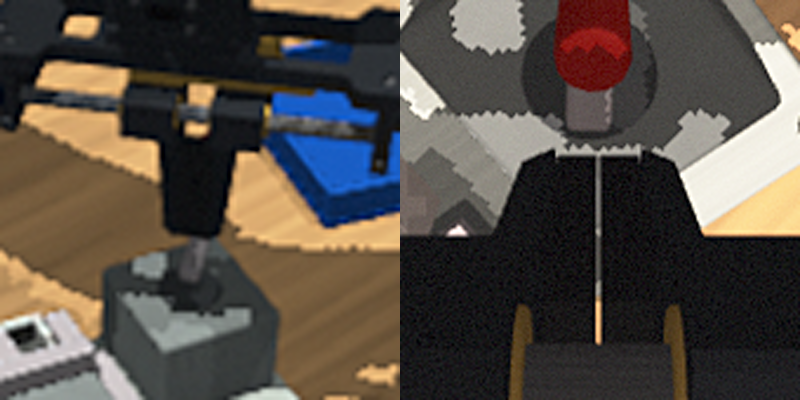

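Request:
carry_out --plan '[[[0, -0.6, 0, 0, 0], [0, -0.5, 0, 0, 0], [0, -0.5, 0, 0, 0], [0, -0.4, 0, 0, 0], [0, -0.4, 0, 0, 0], [0, -0.3, 0, 0, 0], [0, 0, 0, 0, 0], [0, 0, 0, 0, 0]]]'

```text
time: 8.8
tool_pos: [0.5432, 0.1027, 0.1052]
orientation: [-180.0, -0.0, 39.0]
wrist_force: [0.4, -1.1, -0.1]
opening: 0.0005
```

```bash
python3 look.py l9
```

```text
8.8 [0.54321182 0.1027175  0.10516433] [-1.79993474e+02 -2.22285876e-03  3.90344107e+01] [ 0.40813915 -1.09626914 -0.06655812] 0.0005353362901736253
```

View pics/l9.png

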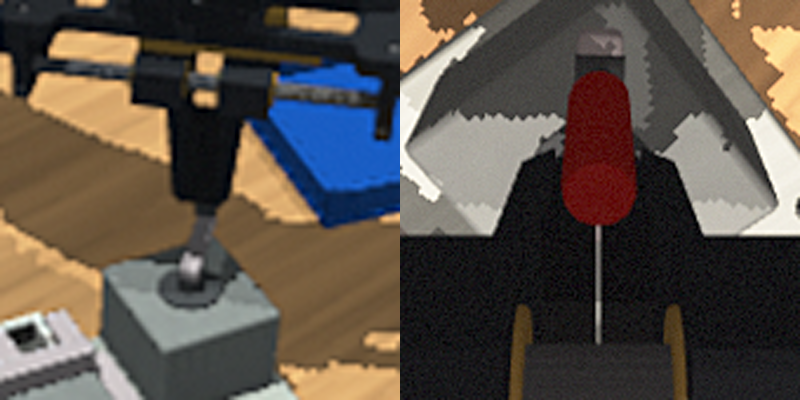

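Request:
carry_out --plan '[[[0, -0.2, 0, 0, 0], [0, 0, 0, 0, 0], [0, 0, 0, 0, 0]]]'

```text
time: 9.28
tool_pos: [0.5421, 0.104, 0.1053]
orientation: [180.0, 0.0, 39.0]
wrist_force: [0.9, -1.8, 0.5]
opening: 0.0002
```

Request:
carry_out --plan '[[[0, -0.2, 0, 0, 0], [0, 0, 0, 0, 0], [0, 0, 0, 0, 0]]]'

```text
time: 9.65
tool_pos: [0.5417, 0.1042, 0.1053]
orientation: [179.8, 0.0, 39.0]
wrist_force: [3.8, -4.1, 0.4]
opening: 0.0005
```

```bash
python3 look.py l10; python3 - <<'E'
from h import *
from red import red
c=robot.read_camera('wrist'); h=np.array([.5326,.1145,.085]);u=np.array([.629,-.777,0])
print(red(c)[0])
for f in [70,80,90]:
    a=np.radians(f); d=u*np.cos(a)+np.array([0,0,np.sin(a)]); e=-np.sin(a)*u+np.array([0,0,np.cos(a)]); s=np.cross(d,e)
    P=np.array([proj(c,h+r*d+.006*(np.cos(t)*e+np.sin(t)*s)) for r in (.008,.046) for t in np.linspace(0,6.28,40)])
    print(f,P.min(0).round(1),P.max(0).round(1))
E
```

```text
9.65 [0.54173882 0.10424585 0.10527672] [1.79848973e+02 1.08742861e-02 3.89564330e+01] [ 3.82198295 -4.09499124  0.44578467] 0.00046137212357063906
[ 304  263   32   64 1621]
70 [301.  269.4] [332.2 356.8]
80 [300.5 265.6] [332.7 344.8]
90 [300.1 261.8] [333.  328.9]
```

View pics/l10.png

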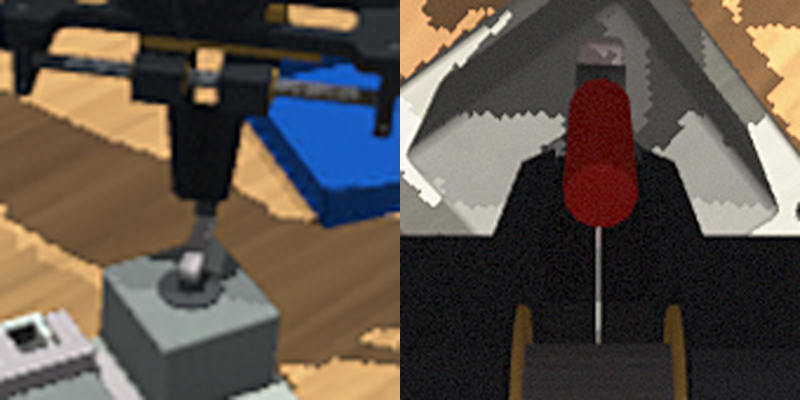

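Request:
carry_out --plan '[[[0, 0.2, 0, 0, 0], [0, 0, -3, 0, 0.35], [0, 0, -2, 0, 0.35], [0, -1.35, 0, 0, 0.35], [0, -0.2, 0, 0, 0.35], [0, 0, 3, 0, 0.35], [0, 0, 2.4, 0, 0.35], [0, 0, 0, 0, 0.35]]]'

```text
time: 10.8
tool_pos: [0.53, 0.116, 0.099]
orientation: [-179.9, 0.3, 39.1]
wrist_force: [-0.4, -0.1, 0.8]
opening: 0.0308
```

```bash
python3 look.py l11
```

```text
10.8 [0.53004554 0.11597953 0.09899863] [-179.89145324    0.29519854   39.11402556] [-0.35913322 -0.07766444  0.76196452] 0.030793940621380553
```

View pics/l11.png

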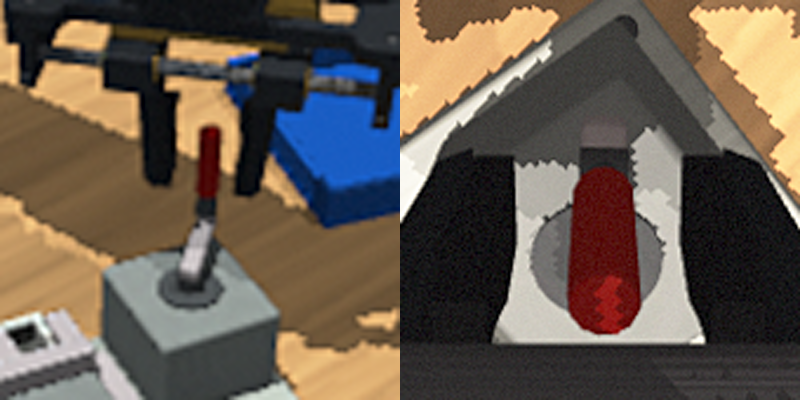

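Request:
carry_out --plan '[[[0.1, 0.25, 0, 0, 0.35], [0, 0, 0, 0, 0], [0, 0, 0, 0, 0], [0, 0, 0, 0, 0]]]'

```text
time: 11.4
tool_pos: [0.5345, 0.1147, 0.1016]
orientation: [180.0, 0.0, 39.0]
wrist_force: [-0.9, -0.4, 2.4]
opening: 0.0109
```

```bash
python3 look.py l12; python3 - <<'E'
from h import *
from red import red
c=robot.read_camera('wrist'); h=np.array([.5326,.1145,.085]);u=np.array([.629,-.777,0])
print(red(c)[0])
for f in [70,80,90]:
    a=np.radians(f); d=u*np.cos(a)+np.array([0,0,np.sin(a)]); e=-np.sin(a)*u+np.array([0,0,np.cos(a)]); s=np.cross(d,e)
    P=np.array([proj(c,h+r*d+.006*(np.cos(t)*e+np.sin(t)*s)) for r in (.008,.046) for t in np.linspace(0,6.28,40)])
    print(f,P.min(0).round(1),P.max(0).round(1))
E
```

```text
11.4 [0.53448068 0.11466647 0.10155071] [1.79968978e+02 1.45978926e-02 3.90291566e+01] [-0.93907091 -0.35811487  2.37948374] 0.010939923174355605
[ 303  293   32   69 1762]
70 [298.5 298.5] [329.6 390. ]
80 [297.9 294.6] [330.  379.2]
90 [297.5 290.8] [330.3 364.4]
```

View pics/l12.png

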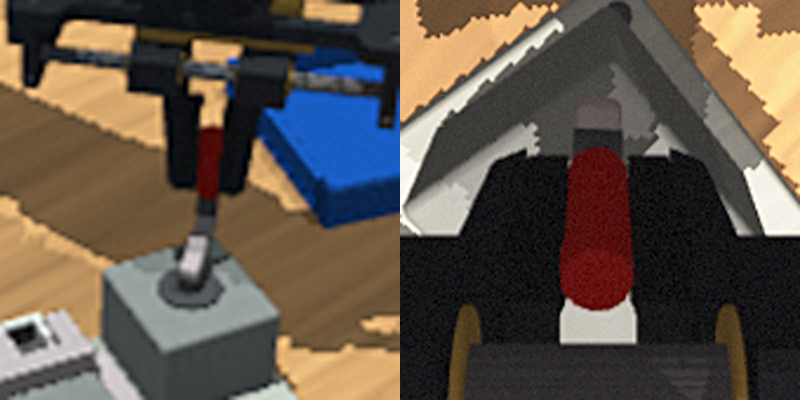

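Request:
carry_out --plan '[[[0, -0.15, 0, 0, 0], [0.96, 0.13, 0, 0, 0], [0.89, 0.37, 0, 0, 0], [0.77, 0.59, 0, 0, 0], [0.59, 0.77, 0, 0, 0], [0.37, 0.89, 0, 0, 0], [0.13, 0.96, 0, 0, 0], [0, 0, 0, 0, 0]]]'

```text
time: 12.55
tool_pos: [0.5837, 0.1091, 0.1006]
orientation: [-180.0, 0.3, 39.0]
wrist_force: [-4.7, -3.8, 5.4]
opening: 0.0111
```

```bash
python3 look.py l13;python3 - <<'E'
from h import *
p,y=cur(); d=p[:2]-[.5554,.0869]; print(np.linalg.norm(d),np.degrees(np.arctan2(d[1],d[0])))
E
```

```text
12.55 [0.58371593 0.10914455 0.10062414] [-179.95974376    0.32016423   38.99381295] [-4.65422099 -3.84972955  5.43880717] 0.011066355747755668
0.03602258731257926 38.13674825253693
```

View pics/l13.png

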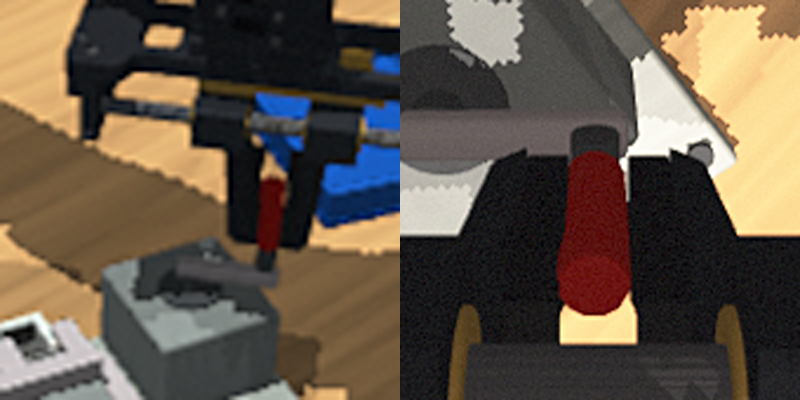

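Request:
carry_out --plan '[[[-0.13, 0.96, 0, 0, 0], [-0.37, 0.89, 0, 0, 0], [-0.59, 0.77, 0, 0, 0], [-0.77, 0.59, 0, 0, 0], [-0.89, 0.37, 0, 0, 0], [-0.96, 0.13, 0, 0, 0], [0, 0, 0, 0, 0]]]'

```text
time: 13.52
tool_pos: [0.5793, 0.0584, 0.101]
orientation: [-179.9, 0.1, 39.1]
wrist_force: [-2.5, 3.6, -1.4]
opening: 0.0107
```

```bash
python3 look.py l14;python3 - <<'E'
from h import *
p,y=cur(); d=p[:2]-[.5554,.0869]; print(np.linalg.norm(d),np.degrees(np.arctan2(d[1],d[0])))
E
```

```text
13.525 [0.5792541  0.05840527 0.10097174] [-1.79940026e+02  6.97687193e-02  3.90504539e+01] [-2.52620036  3.56385781 -1.43630329] 0.01069374154310879
0.03721815993326435 -50.03394771238875
```

View pics/l14.png

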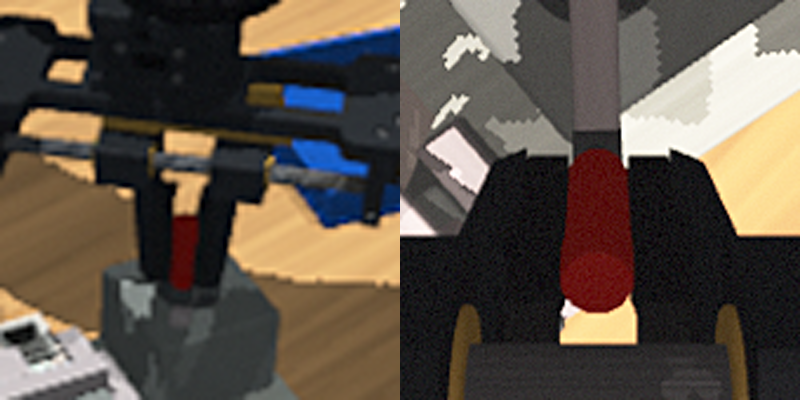

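Tracking well (radius 37 mm, handle upright at col ~600 between the pads). Continue half a turn.

Request:
carry_out --plan '[[[-0.96, -0.13, 0, 0, 0], [-0.89, -0.37, 0, 0, 0], [-0.77, -0.59, 0, 0, 0], [-0.59, -0.77, 0, 0, 0], [-0.37, -0.89, 0, 0, 0], [-0.13, -0.96, 0, 0, 0], [0.13, -0.96, 0, 0, 0], [0.37, -0.89, 0, 0, 0], [0.59, -0.77, 0, 0, 0], [0.77, -0.59, 0, 0, 0], [0.89, -0.37, 0, 0, 0], [0.96, -0.13, 0, 0, 0]]]'

```text
time: 15.12
tool_pos: [0.5318, 0.1136, 0.1008]
orientation: [179.9, 0.4, 39.0]
wrist_force: [1.7, -7.3, -1.3]
opening: 0.0111
```

```bash
python3 look.py l15;python3 - <<'E'
from h import *
p,y=cur(); d=p[:2]-[.5554,.0869]; print(np.linalg.norm(d),np.degrees(np.arctan2(d[1],d[0])))
E
```

```text
15.125 [0.5318226  0.11361447 0.10084762] [179.85891993   0.39903804  38.99272347] [ 1.69836396 -7.31234369 -1.2810336 ] 0.011072511790329304
0.035537251040049796 129.07933128038837
```

View pics/l15.png

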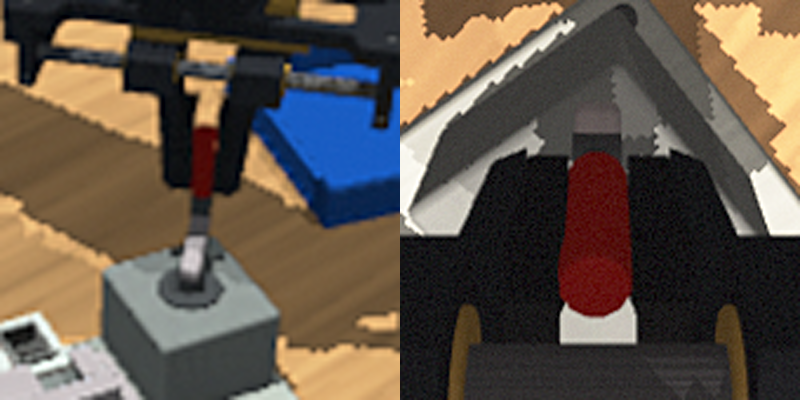

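Request:
carry_out --plan '[[[0.96, 0.13, 0, 0, 0], [0.89, 0.37, 0, 0, 0], [0.77, 0.59, 0, 0, 0], [0.59, 0.77, 0, 0, 0], [0.37, 0.89, 0, 0, 0], [0.13, 0.96, 0, 0, 0], [-0.13, 0.96, 0, 0, 0], [-0.37, 0.89, 0, 0, 0], [0, 0, 0, 0, 0], [0, 0, 0, 0, 0]]]'

```text
time: 16.48
tool_pos: [0.5911, 0.0936, 0.1008]
orientation: [-179.9, 0.2, 39.1]
wrist_force: [-6.0, 0.3, 0.4]
opening: 0.0111
```

```bash
python3 look.py l16;python3 - <<'E'
from h import *
p,y=cur(); d=p[:2]-[.5554,.0869]; print(np.linalg.norm(d),np.degrees(np.arctan2(d[1],d[0])))
snap('top','t16.png'); snap('scene','s16.png')
E
```

```text
16.475 [0.59106567 0.09364569 0.10084943] [-179.88255579    0.21978808   39.11004844] [-5.9516119   0.30805146  0.42181055] 0.011138231681206149
0.036316305675164424 10.720473316739422
```

View pics/s16.png

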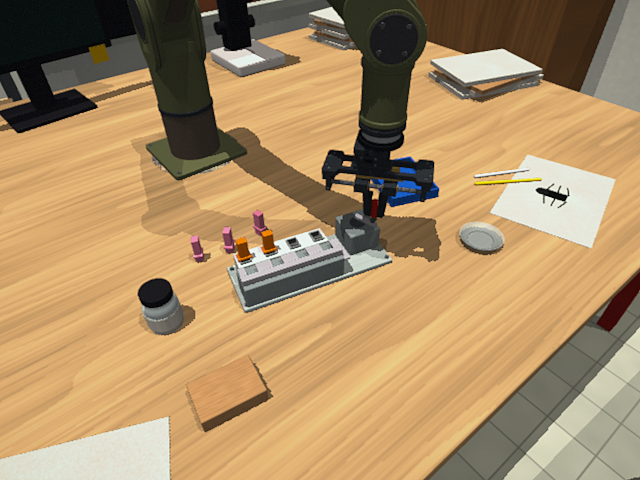

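Request:
carry_out --plan '[[[-0.29, 0.4, 0, 0, 0], [-0.3, 0.37, 0, 0, 0], [0, 0, 0, 0, 0], [0, 0, 0, 0, 0]]]'

```text
time: 17.18
tool_pos: [0.5919, 0.0851, 0.1009]
orientation: [-179.8, 0.1, 39.1]
wrist_force: [-4.8, 2.2, -0.9]
opening: 0.0112
```

```bash
python3 look.py l17;python3 - <<'E'
from h import *
p,y=cur(); d=p[:2]-[.5554,.0869]; print(np.linalg.norm(d),np.degrees(np.arctan2(d[1],d[0])))
E
```

```text
17.175 [0.59187522 0.08507395 0.1009273 ] [-1.79842182e+02  9.78864988e-02  3.91389710e+01] [-4.80692491  2.23559878 -0.90601318] 0.011219194892072635
0.03653191857994083 -2.880142194329302
```

View pics/l17.png

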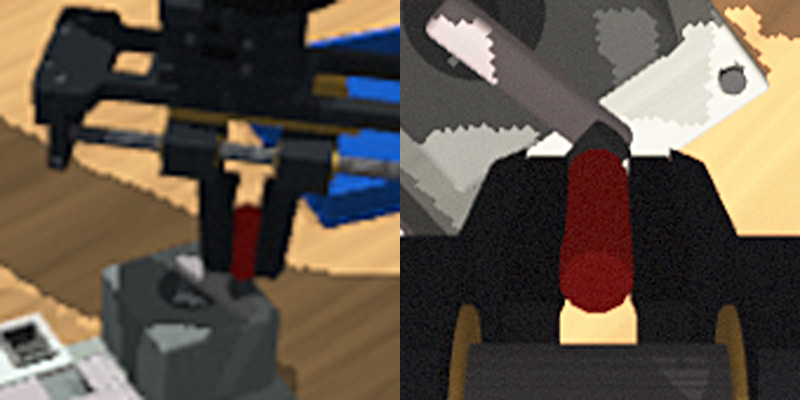

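Request:
carry_out --plan '[[[-0.22, 0.23, 0, 0, 0], [0, 0, 0, 0, 0], [0, 0, 0, 0, 0]]]'

```text
time: 17.65
tool_pos: [0.5918, 0.0847, 0.101]
orientation: [-179.7, -0.1, 39.2]
wrist_force: [-5.0, 6.6, -3.0]
opening: 0.0109
```

Request:
carry_out --plan '[[[-0.23, 0.22, 0, 0, 0], [0, 0, 0, 0, 0], [0, 0, 0, 0, 0]]]'

```text
time: 18.02
tool_pos: [0.5917, 0.0844, 0.1011]
orientation: [-179.5, -0.3, 39.3]
wrist_force: [-3.1, 11.5, -5.9]
opening: 0.0107
```

```bash
python3 look.py l18;python3 - <<'E'
from h import *
p,y=cur(); d=p[:2]-[.5554,.0869]; print(np.linalg.norm(d),np.degrees(np.arctan2(d[1],d[0])))
E
```

```text
18.025 [0.59174331 0.08444188 0.10113424] [-179.52665758   -0.32500941   39.33604425] [-3.07130738 11.53849009 -5.89078237] 0.010709890566206842
0.0364269544600565 -3.8996089336076327
```

Request:
carry_out --plan '[[[0.28, -0.28, 0, 0, 0], [0, 0, 0, 0, 0.4], [0, 0, 0, 0, 0.4], [0, 0, 0, 0, 0.4], [0, 0, -3, 0, 0.4], [0, 0, -4, 0, 0.4], [0, 0, -3, 0, 0.4], [0, 0, 0, 0, 0.4]]]'

```text
time: 19.12
tool_pos: [0.5954, 0.0813, 0.2038]
orientation: [179.8, -0.3, 39.0]
wrist_force: [-0.6, 0.1, -0.7]
opening: 0.035
```

```bash
python3 look.py l19; python3 - <<'E'
from h import *
snap('wrist','w19.png')
p,y=cur()
for r in rows(p,y,line(p,y,[.47,-.09,.22],75,8),.4): print([float(x) for x in r])
for k in (-105,-57): print(carw((0,k,101)))
E
```

```text
19.125 [0.5953553  0.08131864 0.20377625] [179.84354666  -0.28177727  38.97717354] [-0.62774615  0.1117969  -0.746816  ] 0.03499842660849591
[-2.54, 0.69, -0.25, -4.5, 0.4]
[-2.58, 0.48, -0.24, -4.5, 0.4]
[-2.61, 0.28, -0.25, -4.5, 0.4]
[-2.63, 0.08, -0.24, -4.5, 0.4]
[-2.62, -0.14, -0.25, -4.5, 0.4]
[-2.6, -0.33, -0.25, -4.5, 0.4]
[-2.58, -0.54, -0.24, -4.5, 0.4]
[-2.52, -0.74, -0.25, -4.5, 0.4]
[ 0.49983587 -0.1388659   0.101     ]
[ 0.5113082  -0.09225705  0.101     ]
```

View pics/w19.png

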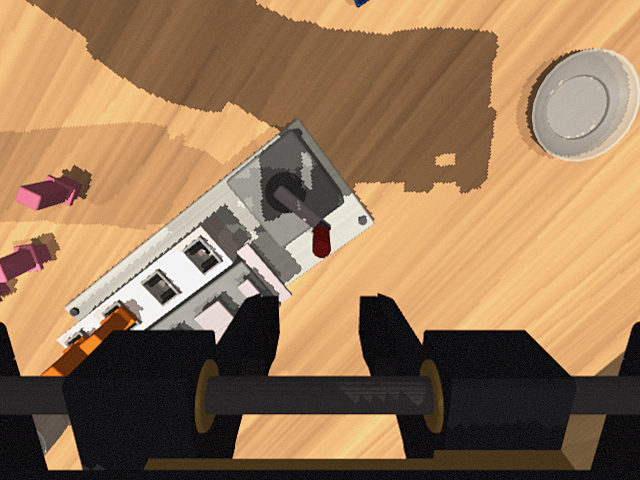

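Request:
carry_out --plan '[[[-2.5, 0.7, -0.1, -4.6, 0.4], [-2.6, 0.5, -0.1, -4.6, 0.4], [-2.6, 0.3, -0.1, -4.6, 0.4], [-2.6, 0.1, -0.1, -4.6, 0.4], [-2.6, -0.1, -0.1, -4.6, 0.4], [-2.6, -0.2, -0.1, -4.6, 0.4], [-2.6, -0.3, -0.1, -4.6, 0.4], [-2.5, -0.2, -0.1, -4.6, 0.4], [0, 0, 0, 0, 0.4], [0, 0, 0, 0, 0.4]]]'

```text
time: 20.52
tool_pos: [0.4817, -0.0926, 0.2088]
orientation: [-180.0, -0.1, 75.8]
wrist_force: [-0.2, -0.0, -0.8]
opening: 0.0351
```

```bash
python3 - <<'E'
from h import *
print(cur()); c=snap('wrist','w20.png'); 
E
```

```text
(array([ 0.48167932, -0.09256342,  0.20884421]), np.float64(75.80521140244913))
```

View pics/w20.png

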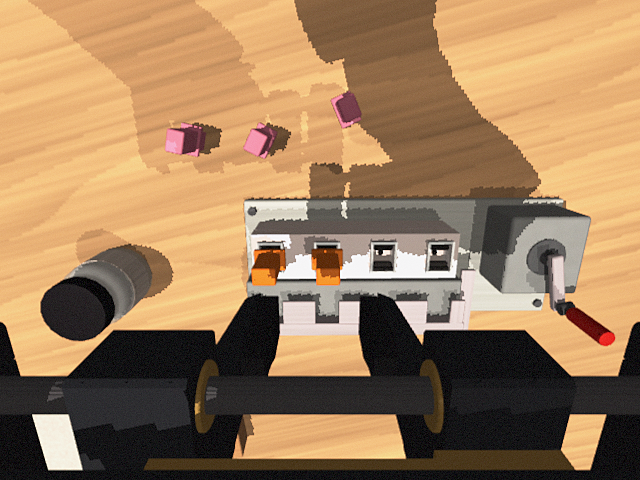

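```bash
python3 - <<'E'
from h import *
c=robot.read_camera('wrist'); im=cv2.cvtColor(c['img'],cv2.COLOR_RGB2BGR)
cv2.imwrite('pics/w21.png',cv2.resize(im[225:300,235:365],None,fx=6,fy=6,interpolation=cv2.INTER_CUBIC))
for k in (-105,-57):
    print([proj(c,carw((sx*7,k+sy*9,101))).round(1).tolist() for sx,sy in ((-1,-1),(-1,1),(1,1),(1,-1))])
    print([proj(c,carw((sx*9,k+sy*13,65))).round(1).tolist() for sx,sy in ((-1,-1),(-1,1))])
a,b=onz(c,247,199,.01),onz(c,565,203,.01); print(a,b,np.degrees(np.arctan2(*(b-a)[:2][::-1])),np.linalg.norm(a-b), carw((-40,-135,10)),carw((-40,168,10)))
E
```

```text
[[250.9, 268.7], [275.3, 268.6], [276.1, 286.0], [252.0, 286.1]]
[[253.4, 250.3], [284.8, 250.2]]
[[316.0, 268.5], [340.5, 268.4], [340.2, 285.8], [316.2, 285.9]]
[[311.4, 250.1], [342.9, 250.0]]
[ 0.45344384 -0.15454791  0.01      ] [0.53020637 0.13600792 0.01      ] 75.20103790776801 0.3005248282364012 [ 0.45382495 -0.15843617  0.01      ] [0.52624403 0.13578225 0.01      ]
```

View pics/w21.png

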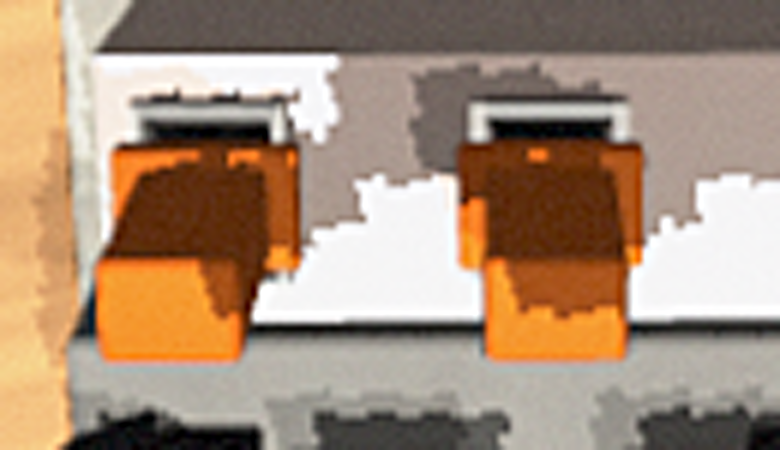

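Request:
carry_out --plan '[[[-2.05, 1.4, 2.5, -0.4, 0.32], [-2.0, 1.45, 2.5, 0, 0.32], [0, 0, 3, 0, 0.32], [0, 0, 0, 0, 0.32], [0, 0, 0, 0, 0.32]]]'

```text
time: 21.25
tool_pos: [0.5001, -0.1385, 0.1301]
orientation: [179.9, -0.0, 76.3]
wrist_force: [-0.8, -0.2, -0.3]
opening: 0.028
```

```bash
python3 - <<'E'
from h import *
print(cur()); c=snap('wrist','w22.png'); p,y=cur()
for r in rows(p,y,line(p,y,carw((0,-105,78)),76.17,1),.3): print([float(x) for x in r])
print([proj(c,carw((sx*7,-105+sy*9,101))).round(1).tolist() for sx,sy in ((-1,-1),(-1,1),(1,1),(1,-1))])
E
```

```text
(array([ 0.50010358, -0.13847947,  0.13013205]), np.float64(76.32480251589465))
[-0.03, -0.04, 5.24, 0.1, 0.3]
[[300.4, 273.2], [335.6, 273.3], [335.1, 298.1], [300.7, 298.0]]
```

View pics/w22.png

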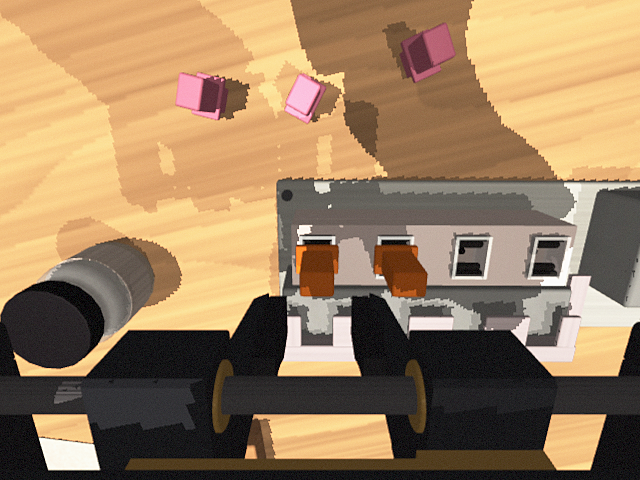

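Centred over stopper 1 (tab top cols 300–336, between the fingertips). Descend and grip.

Request:
carry_out --plan '[[[0, 0, 2.6, 0, 0.32], [0, 0, 1.8, 0, 0.32], [0, 0, 0.8, 0, 0.32], [0, 0, 0, 0, 0.32], [0, 0, 0, 0, 0], [0, 0, 0, 0, 0], [0, 0, 0, 0, 0]]]'

```text
time: 22.18
tool_pos: [0.4999, -0.1396, 0.078]
orientation: [179.9, -0.0, 76.2]
wrist_force: [-1.1, 0.8, 4.7]
opening: 0.0177
```

```bash
cat > look2.py <<'E'
from h import *
import sys
t=sys.argv[1]
s=robot.sense(); print(s['time'],s['tool_pos'],s['orientation'],s['wrist_force'],s['wrist_torque'],s['opening'])
c=robot.read_camera('scene'); im=cv2.cvtColor(c['img'],cv2.COLOR_RGB2BGR)
w=cv2.cvtColor(robot.read_camera('wrist')['img'],cv2.COLOR_RGB2BGR)
a=cv2.resize(im[195:315,210:360],(500,400),interpolation=cv2.INTER_CUBIC);b=cv2.resize(w[220:400,235:405],(378,400),interpolation=cv2.INTER_CUBIC)
cv2.imwrite(f'pics/{t}.png',np.hstack([a,b])[:,:800])
E
python3 look2.py m1
```

```text
22.175 [ 0.4999301  -0.13961863  0.07800186] [ 1.79908554e+02 -9.21228025e-03  7.62390973e+01] [-1.14599819  0.82590261  4.67926195] [-0.00295148 -0.06506732 -0.0496692 ] 0.01768410231044161
```

View pics/m1.png

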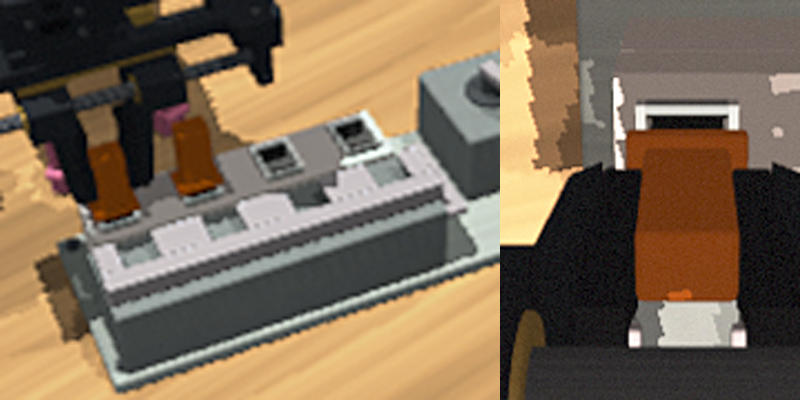

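Request:
carry_out --plan '[[[0, -0.35, 0.0, 0, 0], [0, -0.35, 0.0, 0, 0], [0, 0, 0, 0, 0]]]'

```text
time: 22.65
tool_pos: [0.4968, -0.1388, 0.0784]
orientation: [179.5, -0.1, 76.2]
wrist_force: [6.7, -2.7, 4.6]
opening: 0.0176
```

```bash
python3 look2.py m2
```

```text
22.65 [ 0.49676497 -0.13877168  0.07839457] [ 1.79528141e+02 -7.00700718e-02  7.62050490e+01] [ 6.74262648 -2.74024071  4.63422359] [-6.11795971e-01 -1.78923976e+00  1.62489342e-03] 0.017613046735576055
```

View pics/m2.png

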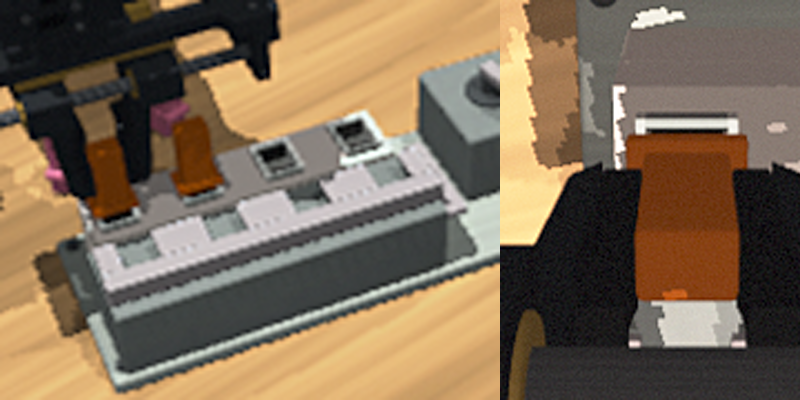

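Request:
carry_out --plan '[[[0, -0.5, 0.0, 0, 0], [0, 0, 0, 0, 0], [0, 0, 0, 0, 0]]]'

```text
time: 23.12
tool_pos: [0.4931, -0.1378, 0.0787]
orientation: [179.4, -0.1, 76.2]
wrist_force: [10.2, -3.7, 3.2]
opening: 0.0178
```

```bash
python3 look2.py m3
```

```text
23.125 [ 0.493102   -0.13783717  0.07866071] [ 1.79410759e+02 -8.31981188e-02  7.61909730e+01] [10.18721149 -3.70960692  3.22074288] [-0.80390458 -2.19617258 -0.01518781] 0.017763642784323578
```

View pics/m3.png

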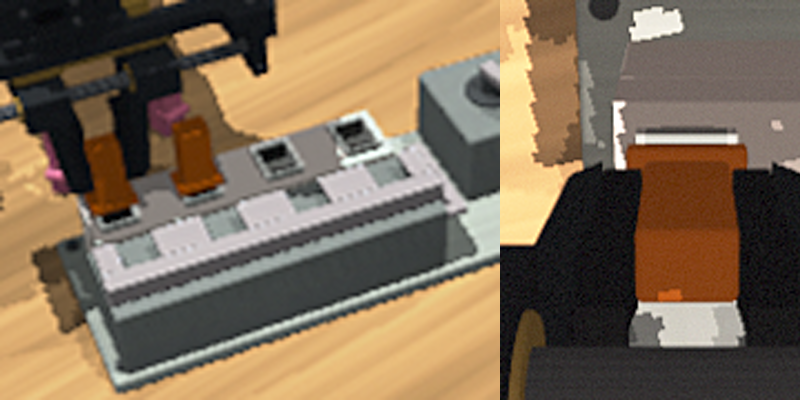

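Request:
carry_out --plan '[[[0, 0.6, -0.05, 0, 0], [0, 0.6, -0.05, 0, 0], [0, 0.6, -0.05, 0, 0], [0, 0.6, -0.05, 0, 0], [0, 0, 0, 0, 0]]]'

```text
time: 23.85
tool_pos: [0.505, -0.141, 0.0781]
orientation: [-179.4, 0.1, 76.3]
wrist_force: [-8.7, 4.4, 7.3]
opening: 0.0174
```

Request:
carry_out --plan '[[[0, -0.6, -0.05, 0, 0], [0, -0.6, -0.05, 0, 0], [0, -0.6, -0.05, 0, 0], [0, -0.6, -0.05, 0, 0], [0, 0, 0, 0, 0]]]'

```text
time: 24.48
tool_pos: [0.4922, -0.138, 0.0819]
orientation: [179.5, -0.1, 76.2]
wrist_force: [8.1, -2.3, -5.9]
opening: 0.0178
```

```bash
python3 look2.py m4
```

```text
24.475 [ 0.4921582  -0.13798049  0.08185775] [ 1.79519429e+02 -6.52934489e-02  7.61812316e+01] [ 8.1114313  -2.34564874 -5.85385092] [-0.49764321 -2.14613456  0.02625884] 0.017803493775287043
```

View pics/m4.png

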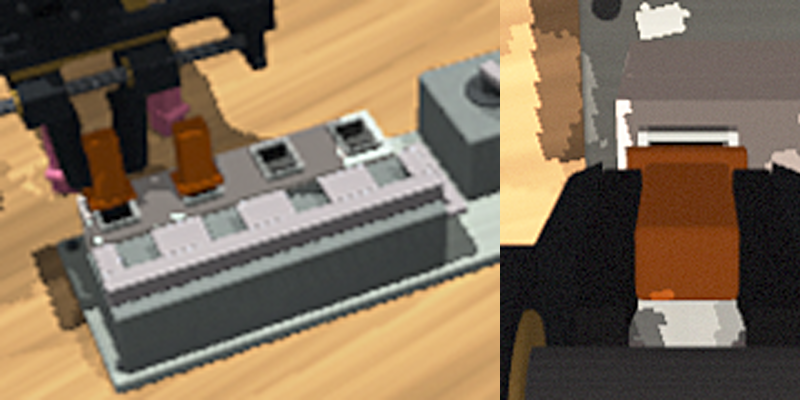

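Request:
carry_out --plan '[[[0, 0.6, -0.03, 0, 0], [0, 0.6, -0.04, 0, 0], [0, 0.6, -0.04, 0, 0], [0, 0.6, -0.04, 0, 0], [0, 0, 0, 0, 0]]]'

```text
time: 25.2
tool_pos: [0.5057, -0.1415, 0.0816]
orientation: [-179.4, 0.1, 76.3]
wrist_force: [-8.5, 4.3, 3.3]
opening: 0.0175
```

Request:
carry_out --plan '[[[0, -0.6, -0.03, 0, 0], [0, -0.6, -0.04, 0, 0], [0, -0.6, -0.04, 0, 0], [0, -0.6, -0.04, 0, 0], [0, 0, 0, 0, 0]]]'

```text
time: 25.82
tool_pos: [0.4908, -0.1373, 0.0856]
orientation: [179.6, -0.0, 76.2]
wrist_force: [3.7, -2.6, 4.9]
opening: 0.018
```

```bash
python3 look2.py m5
```

```text
25.825 [ 0.49080327 -0.13734585  0.08561897] [ 1.79621676e+02 -3.27153802e-02  7.62125054e+01] [ 3.68545354 -2.60865311  4.937339  ] [-0.50233868 -1.33519619  0.00561433] 0.01795122854425972
```

View pics/m5.png

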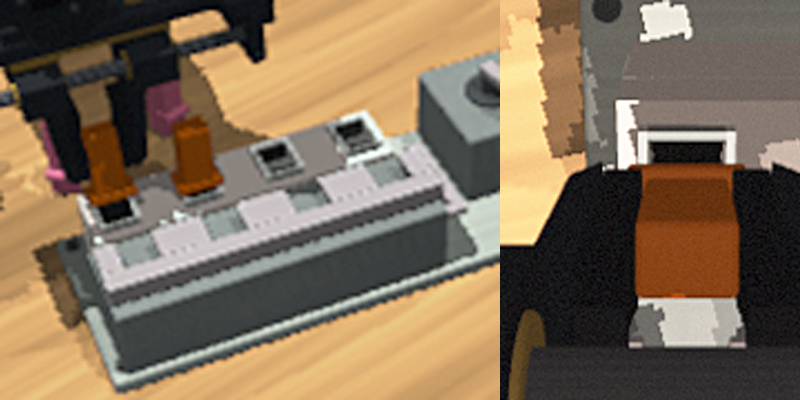

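Request:
carry_out --plan '[[[0, 0.6, -0.04, 0, 0], [0, 0.6, -0.04, 0, 0], [0, 0.6, -0.04, 0, 0], [0, 0.5, -0.04, 0, 0], [0, 0, 0, 0, 0]]]'

```text
time: 26.55
tool_pos: [0.5054, -0.1411, 0.0859]
orientation: [-179.5, 0.1, 76.3]
wrist_force: [-7.6, 1.8, 11.6]
opening: 0.0179
```

Request:
carry_out --plan '[[[0, -0.6, -0.04, 0, 0], [0, -0.6, -0.04, 0, 0], [0, -0.6, -0.04, 0, 0], [0, -0.5, -0.04, 0, 0], [0, 0, 0, 0, 0]]]'

```text
time: 27.18
tool_pos: [0.4906, -0.1375, 0.0879]
orientation: [179.7, -0.0, 76.2]
wrist_force: [5.9, -2.3, -3.0]
opening: 0.0179
```

```bash
python3 look2.py m6
```

```text
27.175 [ 0.49057158 -0.13754672  0.08790036] [ 1.79673130e+02 -4.51695364e-02  7.62004223e+01] [ 5.91790778 -2.26915476 -3.04067991] [-0.44705501 -1.59237458  0.02270098] 0.017904293448120813
```

View pics/m6.png

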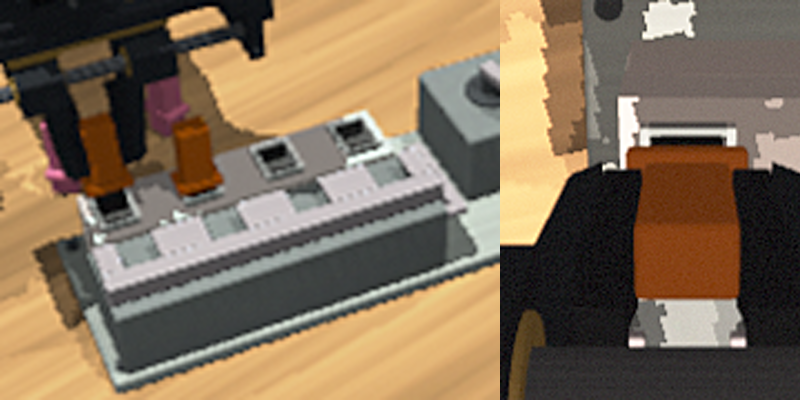

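Request:
carry_out --plan '[[[0, 0.6, -0.04, 0, 0], [0, 0.6, -0.04, 0, 0], [0, 0.6, -0.04, 0, 0], [0, 0.4, -0.04, 0, 0], [0, 0, 0, 0, 0]]]'

```text
time: 27.9
tool_pos: [0.5043, -0.1412, 0.0882]
orientation: [-179.5, 0.1, 76.3]
wrist_force: [-7.6, 2.1, 3.7]
opening: 0.0179
```

Request:
carry_out --plan '[[[0, -0.5, -0.05, 0, 0], [0, -0.5, -0.05, 0, 0], [0, 0, -0.1, 0, 0], [0, 0, -0.1, 0, 0], [0, 0, 0, 0, 0]]]'

```text
time: 28.52
tool_pos: [0.4998, -0.1398, 0.0922]
orientation: [180.0, -0.0, 76.2]
wrist_force: [-0.1, -0.0, -0.4]
opening: 0.0179
```

```bash
python3 look2.py m7
```

```text
28.525 [ 0.49975525 -0.13975803  0.09219363] [ 1.79953646e+02 -4.46762837e-03  7.62275441e+01] [-0.06584518 -0.0419845  -0.43561148] [ 0.06626188 -0.14163161  0.03432444] 0.017914769522703548
```

View pics/m7.png

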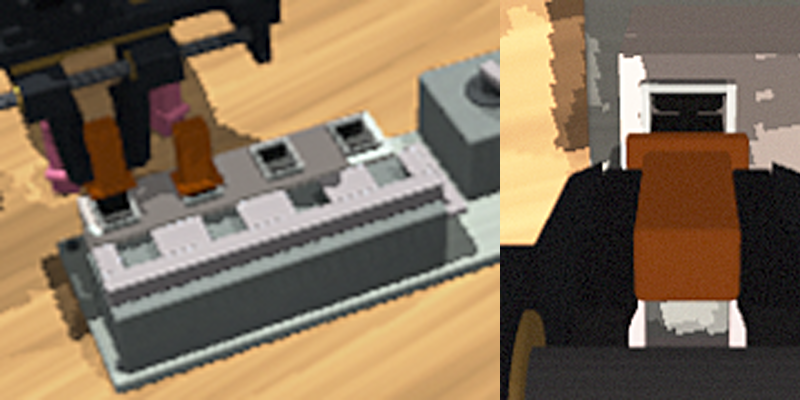

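Request:
carry_out --plan '[[[0, 0, -0.3, 0, 0], [0, 0, -0.5, 0, 0], [0, 0, -1, 0, 0], [0, 0, -2, 0, 0], [0, 0, -3, 0, 0], [0, 0, -3, 0, 0], [0, 0, -2, 0, 0], [0, 0, 0, 0, 0]]]'

```text
time: 29.62
tool_pos: [0.5002, -0.1396, 0.2117]
orientation: [179.8, -0.0, 76.2]
wrist_force: [-0.2, -0.2, -0.7]
opening: 0.0178
```

```bash
python3 look2.py m8; python3 - <<'E'
from h import *
snap('top','t8.png');snap('scene','s8.png')
E
```

```text
29.625 [ 0.50023042 -0.13960309  0.21173355] [ 1.79796805e+02 -1.03257095e-02  7.62283921e+01] [-0.23248056 -0.20293417 -0.65297111] [ 0.06255114 -0.13408587  0.01384717] 0.017824713240204352
```

View pics/s8.png

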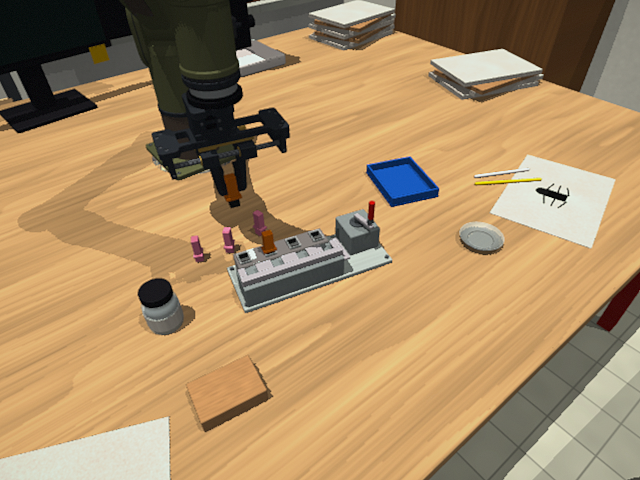

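View pics/t8.png

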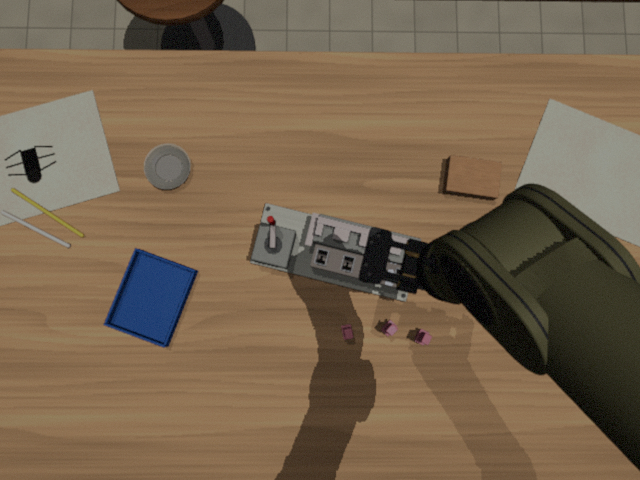

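```bash
cat > tray.py <<'E'
from h import *
def tray():
    c=robot.read_camera('top'); hsv=cv2.cvtColor(c['img'],cv2.COLOR_RGB2HSV)
    m=((hsv[...,0]>100)&(hsv[...,0]<130)&(hsv[...,1]>150)&(hsv[...,2]>40)).astype(np.uint8)
    n,l,st,ce=cv2.connectedComponentsWithStats(m); i=1+np.argmax(st[1:,4])
    r=cv2.minAreaRect(np.argwhere(l==i)[:,::-1].astype(np.float32)); b=cv2.boxPoints(r)
    P=np.array([onz(c,*q,.02) for q in b]); return P,st[i]
if __name__=='__main__':
    P,st=tray(); print(P.round(4),st); print('centre',P.mean(0)); e=P[1]-P[0]; f=P[2]-P[1]; print(np.linalg.norm(e),np.degrees(np.arctan2(e[1],e[0])),np.linalg.norm(f),np.degrees(np.arctan2(f[1],f[0])))
E
python3 tray.py
```

```text
[[0.4138 0.3953 0.02  ]
 [0.5556 0.3461 0.02  ]
 [0.5104 0.2299 0.02  ]
 [0.3698 0.2811 0.02  ]] [ 105  249   92   98 5389]
centre [0.46239156 0.31311495 0.02      ]
0.15012922409721294 -19.14836765927309 0.1246668501264948 -111.28239023192681
```

Request:
carry_out --plan '[[[5.3, -1.4, 0, 0, 0], [5.3, -1.4, 0, 0, 0], [5.4, -1.4, 0, 0, 0], [5.4, -1.5, 0, 0, 0], [5.4, -1.5, 0, 0, 0], [5.3, -1.5, 0, 0, 0], [5.3, -1.4, 0, 0, 0], [5.3, -1.4, 0, 0, 0], [0, 0, 3, 0, 0], [0, 0, 3, 0, 0], [0, 0, 0, 0, 0]]]'

```text
time: 31.25
tool_pos: [0.4877, 0.301, 0.1474]
orientation: [-179.8, 0.3, 76.3]
wrist_force: [-0.4, -1.0, 0.4]
opening: 0.0177
```

```bash
python3 tray.py; python3 - <<'E'
from h import *
s=robot.sense();print(cur(),s['opening']);snap('wrist','w9.png');snap('scene','s9.png')
E
```

```text
[[0.5248 0.3543 0.02  ]
 [0.5525 0.3455 0.02  ]
 [0.5111 0.2304 0.02  ]
 [0.4837 0.2396 0.02  ]] [131 249  66  25 612]
centre [0.51802527 0.29248402 0.02      ]
0.02908354355391417 -17.591678824679867 0.12229793683551453 -109.76821661598159
(array([0.48848906, 0.30201888, 0.14908167]), np.float64(76.26530917588116)) 0.01734940977092871
```

View pics/w9.png

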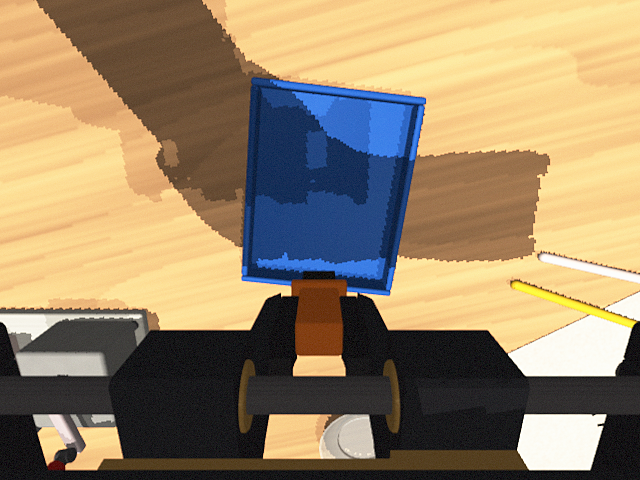

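View pics/s9.png

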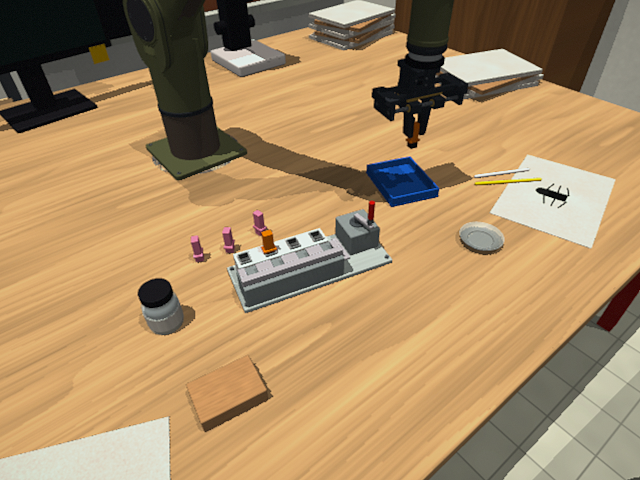

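```bash
python3 - <<'E'
from h import *
c=robot.read_camera('wrist'); P=np.array([onz(c,u,v,.025) for u,v in((253,79),(425,100),(388,293),(243,280))]);print(P.round(4),P.mean(0))
print(cur()[0],proj(c,[.4906,.3027,.005]))
E
```

```text
[[0.3737 0.2857 0.025 ]
 [0.4142 0.3963 0.025 ]
 [0.5513 0.3455 0.025 ]
 [0.5127 0.2353 0.025 ]] [0.46297824 0.31569672 0.025     ]
[0.4896526  0.3029815  0.15109056] [318.61015696 227.90554225]
```

Request:
carry_out --plan '[[[0, 0, 4, 0, 0], [0, 0, 4, 0, 0], [0, 0, 2, 0, 0], [0, 0, 0.8, 0, 0], [0, 0, 0, 0, 0], [0, 0, 0.2, 0, 0], [0, 0, 0, 0, 0]]]'

```text
time: 32.33
tool_pos: [0.4896, 0.3027, 0.0407]
orientation: [179.9, -0.1, 76.2]
wrist_force: [-0.6, 0.6, -0.3]
opening: 0.018
```

```bash
python3 - <<'E'
from h import *
s=robot.sense();print(s['tool_pos'],s['wrist_force'],s['opening']);snap('wrist','w10.png')
E
```

```text
[0.48961012 0.30270722 0.04072599] [-0.55606615  0.63059283 -0.2588752 ] 0.01804507339540915
```

View pics/w10.png

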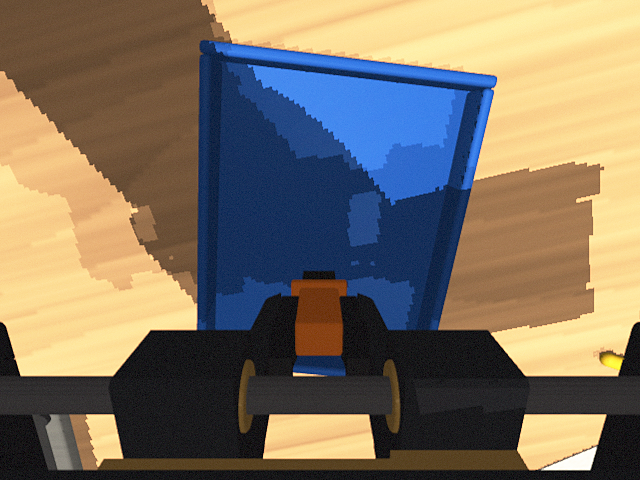

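Request:
carry_out --plan '[[[0, 0, 0.2, 0, 0], [0, 0, 0.15, 0, 0], [0, 0, 0, 0, 0]]]'

```text
time: 32.75
tool_pos: [0.4891, 0.3023, 0.0363]
orientation: [-180.0, 0.0, 76.2]
wrist_force: [-0.2, 0.5, 0.5]
opening: 0.0175
```

Request:
carry_out --plan '[[[0, 0, 0, 0, 0.35], [0, 0, 0, 0, 0.35], [0, 0, -1, 0, 0.35], [0, 0, -3, 0, 0.35], [0, 0, -5, 0, 0.35], [0, 0, -5, 0, 0.35], [0, 0, -2, 0, 0.35], [0, 0, 0, 0, 0.35]]]'

```text
time: 33.75
tool_pos: [0.4897, 0.3027, 0.1977]
orientation: [179.9, -0.1, 76.2]
wrist_force: [-0.5, 0.1, -0.4]
opening: 0.0309
```

```bash
python3 - <<'E'
from h import *
s=robot.sense();print(s['tool_pos'],s['wrist_force'],s['opening']);snap('wrist','w11.png')
p,y=cur()
for r in rows(p,y,line(p,y,carw((0,-57,200)),76.17,8),.32): print([float(x) for x in r])
E
```

```text
[0.48965566 0.30272163 0.19767649] [-0.54071464  0.13324467 -0.44796417] 0.030893674151554376
[-4.72, 1.44, -0.05, 0.0, 0.32]
[-4.72, 1.44, -0.05, 0.0, 0.32]
[-4.71, 1.45, -0.05, 0.0, 0.32]
[-4.72, 1.44, -0.04, 0.0, 0.32]
[-4.72, 1.44, -0.05, 0.0, 0.32]
[-4.72, 1.44, -0.05, 0.0, 0.32]
[-4.72, 1.45, -0.05, 0.0, 0.32]
[-4.72, 1.44, -0.05, 0.1, 0.32]
```

View pics/w11.png

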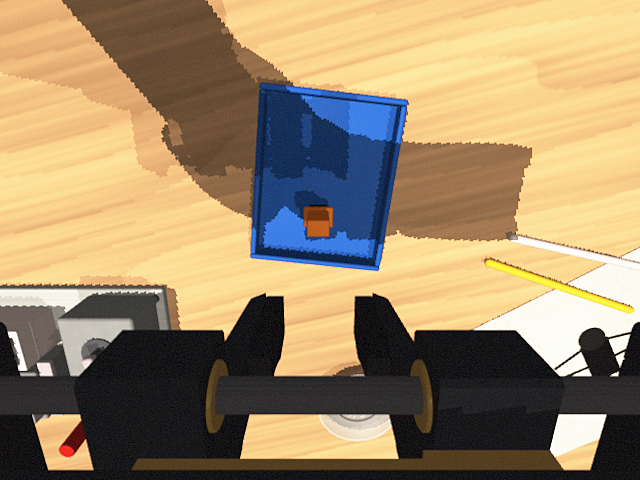

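Stopper 1 stands in the tray (at 318,222). Now go to stopper 2.

Request:
carry_out --plan '[[[-4.7, 1.45, 0, 0, 0.32], [-4.7, 1.45, 0, 0, 0.32], [-4.7, 1.45, 0, 0, 0.32], [-4.7, 1.45, 0, 0, 0.32], [-4.7, 1.45, 0, 0, 0.32], [-4.75, 1.45, 0, 0, 0.32], [-4.75, 1.4, 0, 0, 0.32], [-4.75, 1.4, 0, 0, 0.32], [0, 0, 3, 0, 0.32], [0, 0, 4, 0, 0.32], [0, 0, 0, 0, 0.32], [0, 0, 0, 0, 0.32]]]'

```text
time: 35.3
tool_pos: [0.511, -0.091, 0.1266]
orientation: [-180.0, -0.0, 76.3]
wrist_force: [-0.0, -0.2, 1.0]
opening: 0.0283
```

```bash
python3 - <<'E'
from h import *
s=robot.sense();print(s['tool_pos'],s['orientation'],s['wrist_force'],s['opening']);c=snap('wrist','w12.png')
p,y=cur()
for r in rows(p,y,line(p,y,carw((0,-57,78)),76.17,1),.32): print([float(x) for x in r])
print([proj(c,carw((sx*7,-57+sy*9,101))).round(1).tolist() for sx,sy in ((-1,-1),(-1,1),(1,1),(1,-1))])
E
```

```text
[ 0.51101571 -0.09104739  0.12658902] [-1.79955776e+02 -2.10109666e-02  7.62890752e+01] [-0.01712023 -0.17157773  1.03014169] 0.028280695737846046
[-0.12, 0.01, 4.92, 0.1, 0.32]
[[298.7, 277.3], [334.6, 277.4], [334.2, 302.6], [299.1, 302.5]]
```

View pics/w12.png

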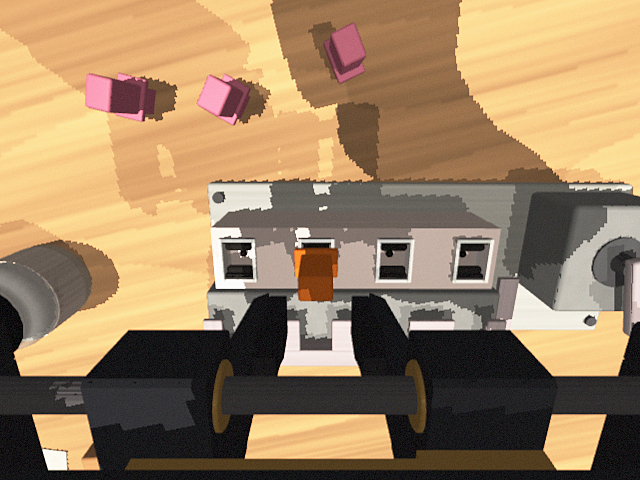

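Request:
carry_out --plan '[[[-0.1, 0, 2.4, 0, 0.32], [0, 0, 1.7, 0, 0.32], [0, 0, 0.8, 0, 0.32], [0, 0, 0, 0, 0.32], [0, 0, 0, 0, 0], [0, 0, 0, 0, 0], [0, 0, 0, 0, 0]]]'

```text
time: 36.22
tool_pos: [0.5113, -0.0929, 0.0783]
orientation: [179.9, 0.0, 76.2]
wrist_force: [-1.3, -1.8, 6.4]
opening: 0.0178
```

Request:
carry_out --plan '[[[0, -0.4, 0, 0, 0], [0, -0.4, 0, 0, 0], [0, -0.4, 0, 0, 0], [0, 0, 0, 0, 0]]]'

```text
time: 36.72
tool_pos: [0.5043, -0.0911, 0.079]
orientation: [179.4, -0.0, 76.2]
wrist_force: [8.2, -3.8, 2.6]
opening: 0.0179
```

Request:
carry_out --plan '[[[0, 0.6, -0.05, 0, 0], [0, 0.6, -0.05, 0, 0], [0, 0.6, -0.05, 0, 0], [0, 0.6, -0.05, 0, 0], [0, 0, 0, 0, 0]]]'

```text
time: 37.35
tool_pos: [0.5164, -0.0941, 0.0785]
orientation: [-179.3, 0.1, 76.3]
wrist_force: [-11.0, 2.2, 6.7]
opening: 0.0176
```

Request:
carry_out --plan '[[[0, -0.6, -0.05, 0, 0], [0, -0.6, -0.05, 0, 0], [0, -0.6, -0.05, 0, 0], [0, -0.6, -0.05, 0, 0], [0, 0, 0, 0, 0]]]'

```text
time: 37.98
tool_pos: [0.5037, -0.091, 0.0822]
orientation: [179.5, -0.1, 76.2]
wrist_force: [7.2, -3.6, -5.6]
opening: 0.0175
```

```bash
python3 look2.py n4
```

```text
37.975 [ 0.50371216 -0.09096774  0.08221519] [ 1.79525310e+02 -5.27042458e-02  7.61616676e+01] [ 7.2108255  -3.58693511 -5.60173289] [-0.83140628 -2.11724381  0.03163647] 0.017462993904399437
```

View pics/n4.png

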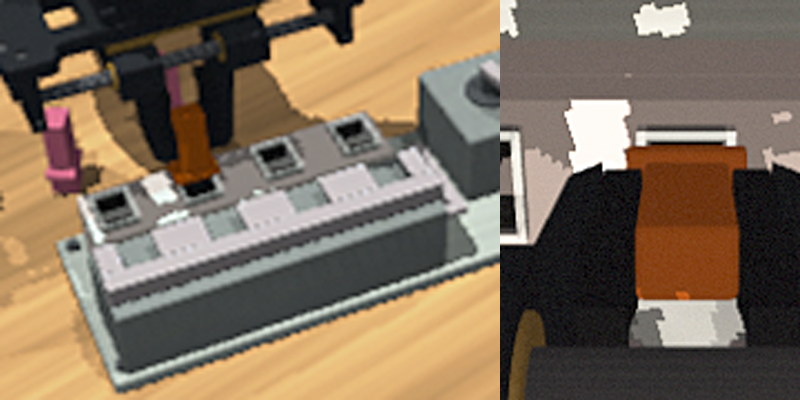

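Same behaviour as stopper 1. Continue the same swings.

Request:
carry_out --plan '[[[0, 0.6, -0.03, 0, 0], [0, 0.6, -0.04, 0, 0], [0, 0.6, -0.04, 0, 0], [0, 0.6, -0.04, 0, 0], [0, 0, 0, 0, 0]]]'

```text
time: 38.7
tool_pos: [0.5177, -0.0945, 0.0821]
orientation: [-179.5, 0.1, 76.3]
wrist_force: [-9.3, 2.8, 2.2]
opening: 0.0177
```

Request:
carry_out --plan '[[[0, -0.6, -0.03, 0, 0], [0, -0.6, -0.04, 0, 0], [0, -0.6, -0.04, 0, 0], [0, -0.6, -0.04, 0, 0], [0, 0, 0, 0, 0]]]'

```text
time: 39.33
tool_pos: [0.5035, -0.0908, 0.0858]
orientation: [179.5, -0.0, 76.2]
wrist_force: [5.3, -4.0, 0.2]
opening: 0.0179
```

Request:
carry_out --plan '[[[0, 0.6, -0.04, 0, 0], [0, 0.6, -0.04, 0, 0], [0, 0.6, -0.04, 0, 0], [0, 0.5, -0.04, 0, 0], [0, 0, 0, 0, 0]]]'

```text
time: 39.95
tool_pos: [0.5188, -0.094, 0.0864]
orientation: [-179.7, 0.0, 76.3]
wrist_force: [-6.0, 0.8, 7.9]
opening: 0.0177
```

Request:
carry_out --plan '[[[0, -0.6, -0.04, 0, 0], [0, -0.6, -0.04, 0, 0], [0, -0.6, -0.04, 0, 0], [0, -0.5, -0.04, 0, 0], [0, 0, 0, 0, 0]]]'

```text
time: 40.58
tool_pos: [0.5035, -0.09, 0.089]
orientation: [179.5, -0.1, 76.2]
wrist_force: [5.8, -2.7, 1.8]
opening: 0.0176
```

```bash
python3 look2.py n5
```

```text
40.575 [ 0.50350583 -0.09003416  0.08897246] [ 1.79527262e+02 -1.10858314e-01  7.62119283e+01] [ 5.80982936 -2.73696116  1.76100119] [-0.56259192 -1.67368498 -0.03884613] 0.0175922013102934
```

View pics/n5.png

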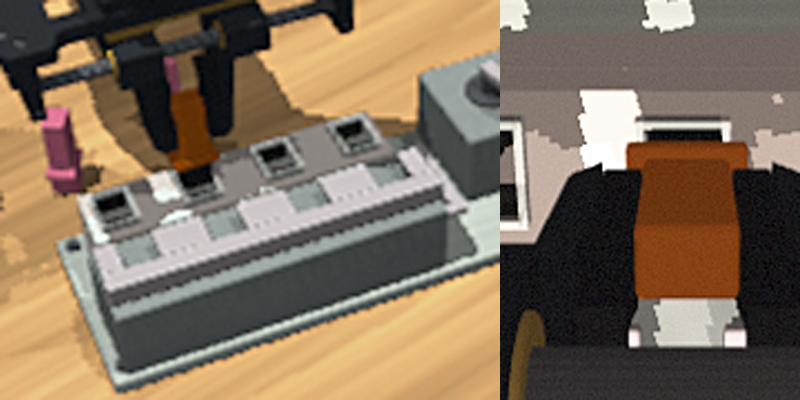

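Request:
carry_out --plan '[[[0, 0.6, -0.04, 0, 0], [0, 0.6, -0.04, 0, 0], [0, 0.6, -0.04, 0, 0], [0, 0.4, -0.04, 0, 0], [0, 0, 0, 0, 0]]]'

```text
time: 41.3
tool_pos: [0.5162, -0.094, 0.0885]
orientation: [-179.5, 0.1, 76.3]
wrist_force: [-8.1, 2.5, 4.0]
opening: 0.0176
```

Request:
carry_out --plan '[[[0, -0.5, -0.05, 0, 0], [0, -0.5, -0.05, 0, 0], [0, 0, -0.1, 0, 0], [0, 0, -0.1, 0, 0], [0, 0, 0, 0, 0]]]'

```text
time: 41.92
tool_pos: [0.5113, -0.0927, 0.0925]
orientation: [180.0, -0.0, 76.2]
wrist_force: [0.2, -0.1, -0.2]
opening: 0.0178
```

```bash
python3 look2.py n6
```

```text
41.925 [ 0.51125694 -0.09265772  0.09248396] [ 1.79958430e+02 -4.35707750e-03  7.62232368e+01] [ 0.16271984 -0.14027722 -0.22605626] [-0.01214828 -0.191985   -0.00812448] 0.01776014786534857
```

View pics/n6.png

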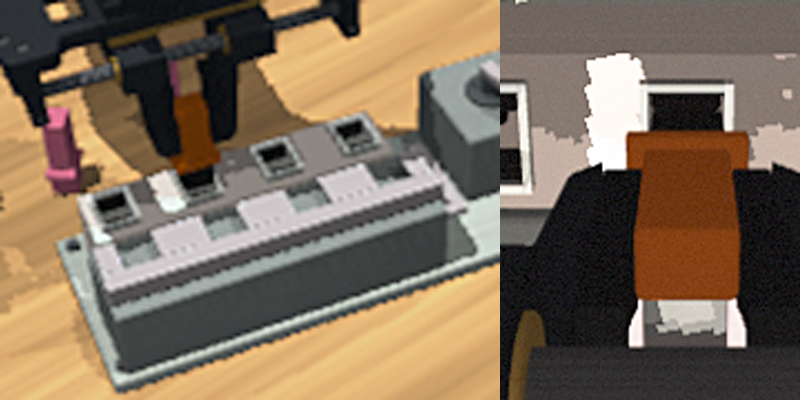

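Free (force ~0). Lift and recheck the tray before going.

Request:
carry_out --plan '[[[0, 0, -0.3, 0, 0], [0, 0, -0.5, 0, 0], [0, 0, -1, 0, 0], [0, 0, -2, 0, 0], [0, 0, -3, 0, 0], [0, 0, -3, 0, 0], [0, 0, -2, 0, 0], [0, 0, 0, 0, 0]]]'

```text
time: 43.02
tool_pos: [0.5118, -0.0924, 0.212]
orientation: [179.8, -0.0, 76.2]
wrist_force: [0.5, 0.4, -0.1]
opening: 0.0176
```

```bash
python3 tray.py; python3 - <<'E'
from h import *
from tray import tray
s=robot.sense();print(s['tool_pos'],s['wrist_force'],s['opening']); snap('scene','s13.png'); snap('top','t13.png')
E
```

```text
[[0.4139 0.3949 0.02  ]
 [0.5555 0.3455 0.02  ]
 [0.5104 0.23   0.02  ]
 [0.37   0.2813 0.02  ]] [ 105  249   92   98 5172]
centre [0.46247039 0.31294361 0.02      ]
0.14998226660113712 -19.226404279500812 0.12399810468732024 -111.35388159227686
[ 0.51099387 -0.09272922  0.2108418 ] [-0.12601148 -0.40093149 -0.97107933] 0.017902731104271517
```

View pics/t13.png

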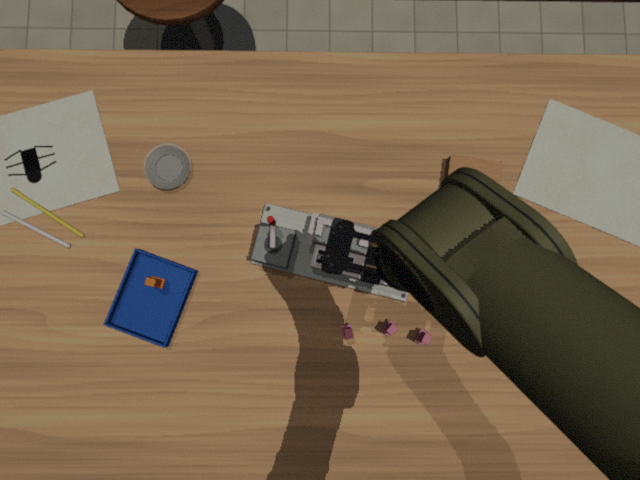

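View pics/s13.png

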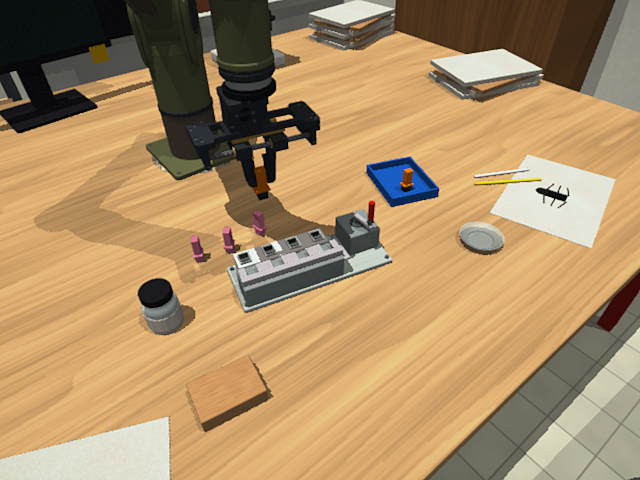

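Request:
carry_out --plan '[[[4.8, -2.1, 0, 0, 0], [4.8, -2.2, 0, 0, 0], [4.8, -2.2, 0, 0, 0], [4.8, -2.2, 0, 0, 0], [4.85, -2.2, 0, 0, 0], [4.85, -2.2, 0, 0, 0], [4.85, -2.2, 0, 0, 0], [4.85, -2.1, 0, 0, 0], [0, 0, 3, 0, 0], [0, 0, 3, 0, 0], [0, 0, 0, 0, 0], [0, 0, 0, 0, 0]]]'

```text
time: 44.68
tool_pos: [0.4337, 0.324, 0.1507]
orientation: [-180.0, -0.0, 76.2]
wrist_force: [-0.6, 0.0, -0.0]
opening: 0.0179
```

```bash
python3 - <<'E'
from h import *
s=robot.sense();print(s['tool_pos'],s['orientation'],s['opening']);c=snap('wrist','w14.png'); print(proj(c,[.4345,.324,.005]))
E
```

```text
[0.43365263 0.3240443  0.15066879] [-1.79988296e+02 -2.23414727e-02  7.62443028e+01] 0.017923508377913618
[318.93691911 227.66748034]
```

View pics/w14.png

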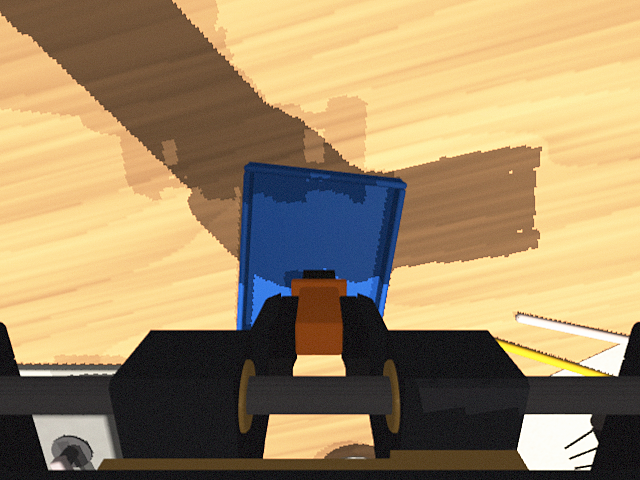

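Request:
carry_out --plan '[[[0, 0, 4, 0, 0], [0, 0, 4, 0, 0], [0, 0, 2, 0, 0], [0, 0, 0.8, 0, 0], [0, 0, 0.4, 0, 0], [0, 0, 0.2, 0, 0], [0, 0, 0, 0, 0]]]'

```text
time: 45.6
tool_pos: [0.434, 0.324, 0.0369]
orientation: [180.0, -0.1, 76.2]
wrist_force: [-0.2, 0.5, -0.4]
opening: 0.0176
```

Request:
carry_out --plan '[[[0, 0, 0, 0, 0.35], [0, 0, 0, 0, 0.35], [0, 0, -1, 0, 0.35], [0, 0, -3, 0, 0.35], [0, 0, -5, 0, 0.35], [0, 0, -5, 0, 0.35], [0, 0, -2, 0, 0.35], [0, 0, 0, 0, 0.35]]]'

```text
time: 46.6
tool_pos: [0.4342, 0.3244, 0.1982]
orientation: [179.9, -0.2, 76.2]
wrist_force: [-0.7, 0.9, -0.9]
opening: 0.0306
```

```bash
python3 - <<'E'
from h import *
s=robot.sense();print(s['tool_pos'],s['orientation'],s['opening']);c=snap('wrist','w15.png');c=snap('scene','s15.png')
E
```

```text
[0.43421111 0.32442243 0.19818803] [ 1.79874329e+02 -1.67769755e-01  7.62314810e+01] 0.03057238708705965
```

View pics/w15.png

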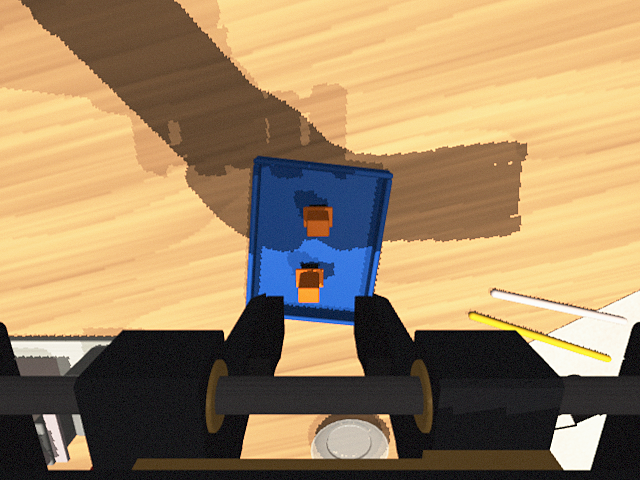

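View pics/s15.png

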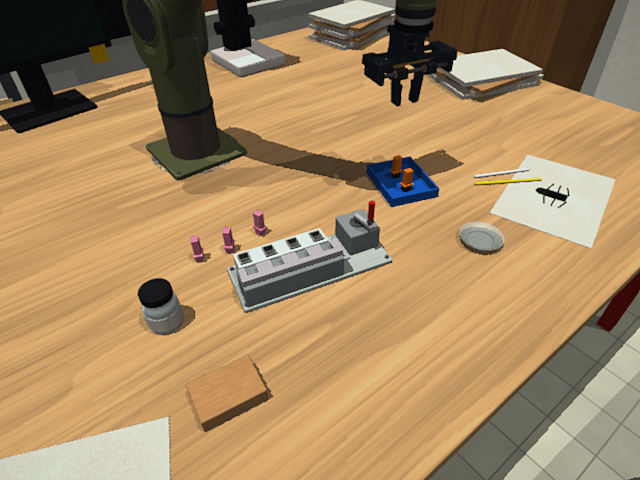

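```bash
python3 - <<'E'
from h import *
p,y=cur()
for r in rows(p,y,line(p,y,[.58,.085,.20],87,6),.0): print([float(x) for x in r])
E
```

```text
[-3.27, 3.32, -0.07, -1.8, 0.0]
[-3.38, 3.21, -0.07, -1.8, 0.0]
[-3.47, 3.1, -0.07, -1.8, 0.0]
[-3.58, 2.99, -0.07, -1.8, 0.0]
[-3.66, 2.88, -0.06, -1.8, 0.0]
[-3.75, 2.77, -0.07, -1.8, 0.0]
```

Request:
carry_out --plan '[[[-3.3, 3.3, 0, -1.8, 0], [-3.4, 3.2, 0, -1.8, 0], [-3.5, 3.1, 0, -1.8, 0], [-3.6, 3.0, 0, -1.8, 0], [-3.7, 2.9, 0, -1.8, 0], [-3.8, 2.8, 0, -1.8, 0], [0, 0, 0, 0, 0], [0, 0, 0, 0, 0]]]'

```text
time: 47.7
tool_pos: [0.5792, 0.0843, 0.1952]
orientation: [-179.9, -0.0, 87.1]
wrist_force: [-1.1, -0.4, 0.1]
opening: 0.0003
```

```bash
python3 - <<'E'
from h import *
from red import red
s=robot.sense();print(s['tool_pos'],s['orientation'],s['opening']);c=snap('wrist','w16.png'); print(red(c)[0])
for al in (-1,-3,-5):
    a=np.radians(al); h=np.array([.5554+.036*np.cos(a),.0869+.036*np.sin(a),0]); P=[]
    for z in (.093,.131):
        for t in np.linspace(0,6.28,40): P.append(proj(c,h+[.006*np.cos(t),.006*np.sin(t),z]))
    P=np.array(P); print(al,h,P.min(0),P.max(0))
E
```

```text
[0.57917736 0.08430971 0.19515999] [-1.79858824e+02 -1.94776171e-02  8.70719396e+01] 0.00030222279015830033
[314 252  18  36 519]
-1 [0.59139452 0.08627171 0.        ] [313.27605009 251.49404403] [332.72110518 289.63860892]
-3 [0.59135066 0.08501591 0.        ] [311.23729075 251.51900303] [330.68037204 289.66623373]
-5 [0.59126301 0.08376239 0.        ] [309.19825455 251.4854348 ] [328.64123388 289.6292862 ]
```

View pics/w16.png

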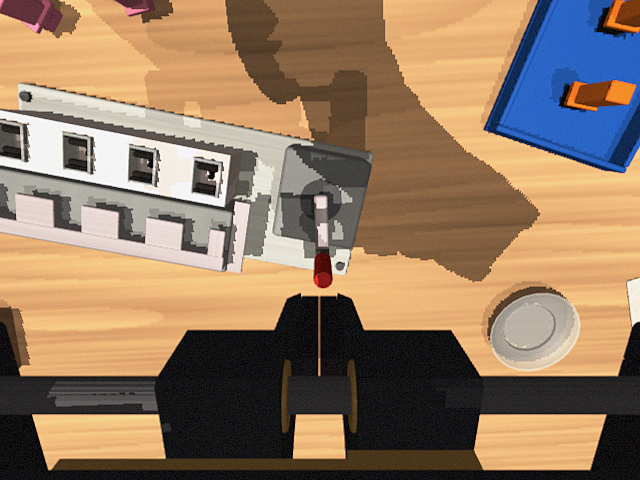

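Request:
carry_out --plan '[[[0, 0, 0, -1.9, 0], [0.2, 2.1, 0, 0, 0], [0, 2.1, 0, 0, 0], [0, 0, 3, 0, 0], [0, 0, 3, 0, 0], [0, 0, 1.5, 0, 0], [0, 0, 0, 0, 0], [0, 0, 0, 0, 0]]]'

```text
time: 48.75
tool_pos: [0.6229, 0.0857, 0.1225]
orientation: [179.9, -0.0, 89.0]
wrist_force: [0.5, 0.5, 0.1]
opening: 0.0006
```

```bash
python3 - <<'E'
from h import *
s=robot.sense();print(s['tool_pos'],s['orientation'],s['wrist_force']);c=snap('wrist','w17.png')
d=s['tool_pos']-[.5914,.0862,0]; a=np.radians(s['orientation'][2]); print('X',d[0]*np.cos(a)+d[1]*np.sin(a),'Y',d[0]*np.sin(a)-d[1]*np.cos(a))
E
```

```text
[0.62285006 0.0857243  0.12246589] [ 1.79902567e+02 -4.70594310e-02  8.89743967e+01] [0.46779184 0.47432563 0.05686942]
X 8.730757481618479e-05 Y 0.03145353709041686
```

View pics/w17.png

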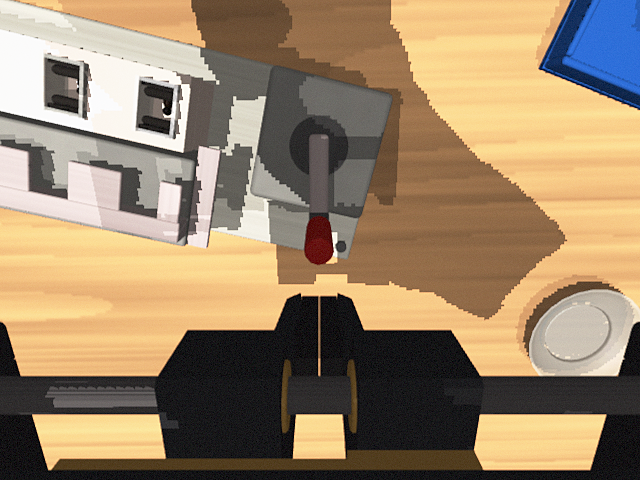

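Request:
carry_out --plan '[[[0, -1.4, 0.2, 0, 0], [0, -0.6, 0, 0, 0], [0, -0.6, 0.0, 0, 0], [0, -0.45, 0.1, 0, 0], [0, -0.45, 0.1, 0, 0], [0, -0.4, 0.22, 0, 0], [0, -0.4, 0.22, 0, 0], [0, 0, 0, 0, 0]]]'

```text
time: 49.8
tool_pos: [0.5785, 0.0856, 0.1124]
orientation: [-179.9, 0.0, 89.0]
wrist_force: [0.6, 0.6, 0.1]
opening: 0.0001
```

```bash
python3 look.py f1
```

```text
49.8 [0.57854255 0.08558433 0.11240099] [-1.79925218e+02  3.63383823e-02  8.89647511e+01] [0.56714905 0.5805958  0.12351009] 0.00014729189372798335
```

View pics/f1.png

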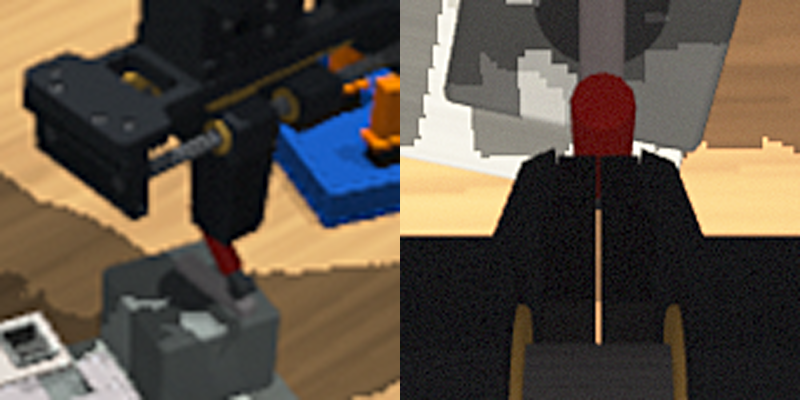

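Handle is folding inward (leaning over the arm). Continue the arc down.

Request:
carry_out --plan '[[[0, -0.34, 0.3, 0, 0], [0, -0.34, 0.3, 0, 0], [0, -0.25, 0.35, 0, 0], [0, -0.25, 0.4, 0, 0], [0, -0.15, 0.45, 0, 0], [0, -0.1, 0.35, 0, 0], [0, 0, 0, 0, 0], [0, 0, 0, 0, 0]]]'

```text
time: 50.9
tool_pos: [0.5649, 0.0862, 0.0914]
orientation: [-180.0, -0.0, 88.9]
wrist_force: [1.6, -0.0, 1.1]
opening: 0.0003
```

```bash
python3 look.py f2
```

```text
50.9 [0.564897   0.086197   0.09135576] [-1.79991953e+02 -7.75323063e-03  8.89448718e+01] [ 1.57049893 -0.01536741  1.07228666] 0.00028745543392136584
```

View pics/f2.png

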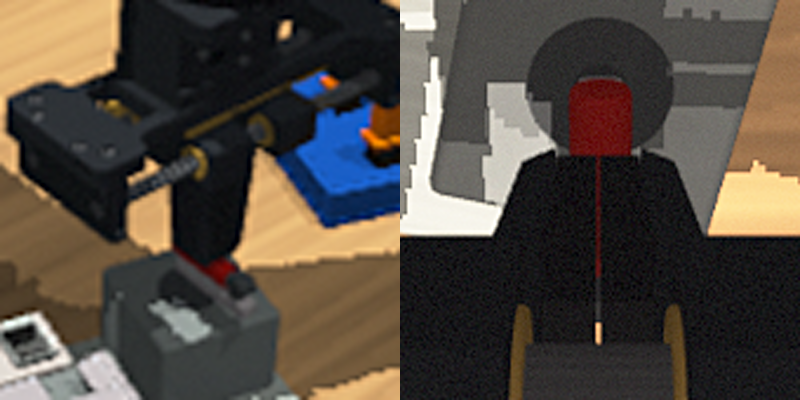

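Nearly flat; press down gently until force rises.

Request:
carry_out --plan '[[[0, 0, 0.15, 0, 0], [0, 0, 0, 0, 0], [0, 0, 0, 0, 0]]]'

```text
time: 51.38
tool_pos: [0.565, 0.0865, 0.0908]
orientation: [180.0, -0.0, 89.0]
wrist_force: [-0.5, -0.5, 9.1]
opening: 0.0004
```

Request:
carry_out --plan '[[[0, 0, 0.15, 0, 0], [0, 0, 0, 0, 0], [0, 0, 0, 0, 0]]]'

```text
time: 51.75
tool_pos: [0.5651, 0.087, 0.0904]
orientation: [179.9, -0.0, 89.0]
wrist_force: [-2.9, -0.7, 16.2]
opening: 0.0002
```

Request:
carry_out --plan '[[[0, 0, 0.1, 0, 0], [0, 0, 0, 0, 0], [0, 0, 0, 0, 0]]]'

```text
time: 52.12
tool_pos: [0.5651, 0.0873, 0.0901]
orientation: [179.9, -0.0, 89.0]
wrist_force: [-5.4, -0.7, 21.5]
opening: 0.0004
```

Stopped on a hard contact with sleeve top at ~91 mm, i.e. flat. Lift off and look.

Request:
carry_out --plan '[[[0, 0, -0.4, 0, 0], [0, 0, -2, 0, 0], [0, 0, -4, 0, 0], [0, -4, -4, 0, 0], [0, -5, -4, 0, 0], [0, -5, 0, 0, 0], [0, 0, 0, 0, 0], [0, 0, 0, 0, 0]]]'

```text
time: 53.12
tool_pos: [0.4271, 0.0886, 0.2309]
orientation: [179.9, -0.0, 88.9]
wrist_force: [1.2, 0.5, -0.3]
opening: 0.0005
```

```bash
python3 tray.py; python3 - <<'E'
from h import *
print(cur(),robot.sense()['wrist_force']); snap('scene','s20.png'); snap('top','t20.png'); snap('wrist','w23.png')
im=cv2.imread('pics/t20.png'); a=cv2.resize(im[195:315,240:360],(480,480),interpolation=cv2.INTER_CUBIC)
im=cv2.imread('pics/s20.png'); b=cv2.resize(im[200:280,320:400],(320,320),interpolation=cv2.INTER_CUBIC)
o=np.zeros((480,800,3),np.uint8); o[:,:480]=cv2.convertScaleAbs(a,alpha=1.5); o[:320,480:]=b; cv2.imwrite('pics/c20.png',o)
E
```

```text
[[0.414  0.3957 0.02  ]
 [0.5565 0.3435 0.02  ]
 [0.5103 0.2302 0.02  ]
 [0.3691 0.2842 0.02  ]] [ 105  249   92   92 3770]
centre [0.46249719 0.31341725 0.02      ]
0.15174779873109193 -20.10070455436941 0.12241605819499236 -112.18677275399375
(array([0.42751777, 0.08877085, 0.23071246]), np.float64(88.86259693988319)) [ 0.49205509 -0.70165774 -0.50321668]
```

View pics/c20.png

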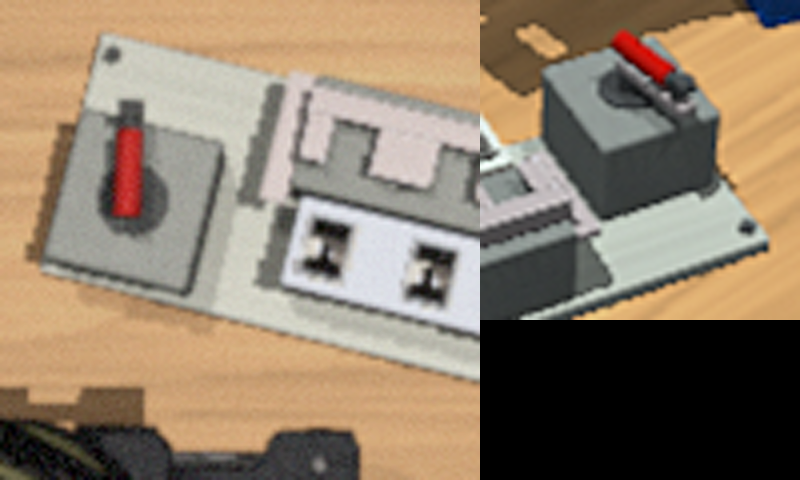

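View pics/s20.png

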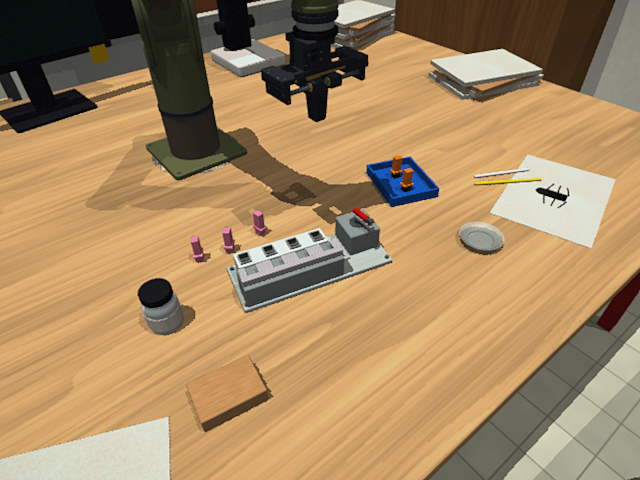

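View pics/w23.png

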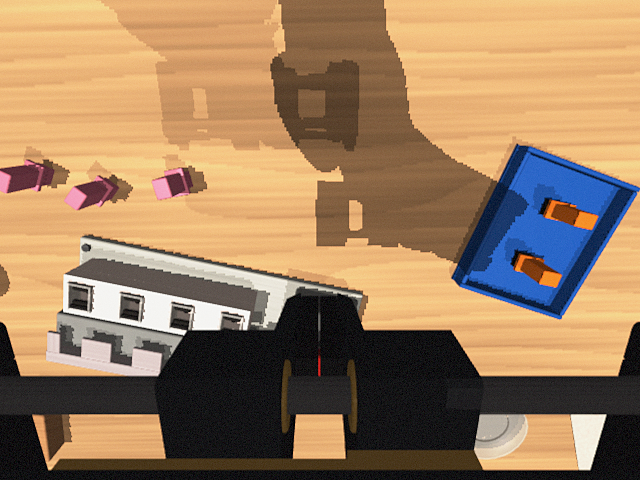

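```bash
python3 - <<'E'
from h import *
c=robot.read_camera('top'); hsv=cv2.cvtColor(c['img'],cv2.COLOR_RGB2HSV).astype(int); m=np.zeros((480,640),np.uint8)
m[195:260,240:300]=(((hsv[...,0]<8)|(hsv[...,0]>172))&(hsv[...,1]>140)&(hsv[...,2]>40))[195:260,240:300]
r=cv2.minAreaRect(np.argwhere(m)[:,::-1].astype(np.float32)); b=cv2.boxPoints(r)
b=sorted(b.tolist(),key=lambda q:q[1]); a=np.mean(b[:2],0);d=np.mean(b[2:],0); A,B=onz(c,*a,.085),onz(c,*d,.085); print(m.sum(),A,B,np.linalg.norm(A-B)*1000,np.degrees(np.arctan2((A-B)[1],(A-B)[0])))
E
```

```text
145 [0.58401354 0.08714705 0.085     ] [0.54746682 0.08670357 0.085     ] 36.549412962170486 0.6952266117892778
```

Request:
carry_out --plan '[[[0, 4.5, 0, 0, 0], [0, 4.5, 0, 0, 0], [0, 0, 0, 0, 0], [0, 0, 0, 0, 0], [0, 0, 0, 0, 0]]]'

```text
time: 54.0
tool_pos: [0.515, 0.0871, 0.2304]
orientation: [-179.9, 0.0, 89.0]
wrist_force: [0.1, 0.4, 0.6]
opening: 0.0006
```

```bash
python3 red.py 2>/dev/null; python3 - <<'E'
from h import *
snap('wrist','w24.png')
E
```

```text
wrist [313 261  14  44 488] [319.60655738 279.2397541 ] ((319.5, 282.5), (43.0, 13.0), 90.0)
[319.5 261. ] [319.5 304. ] [0.54462043 0.08699234 0.085     ] [0.58462703 0.0863894  0.085     ] 0.04001115003112252 179.1365557494548 mid [0.56462373 0.08669087 0.085     ]
```

View pics/w24.png

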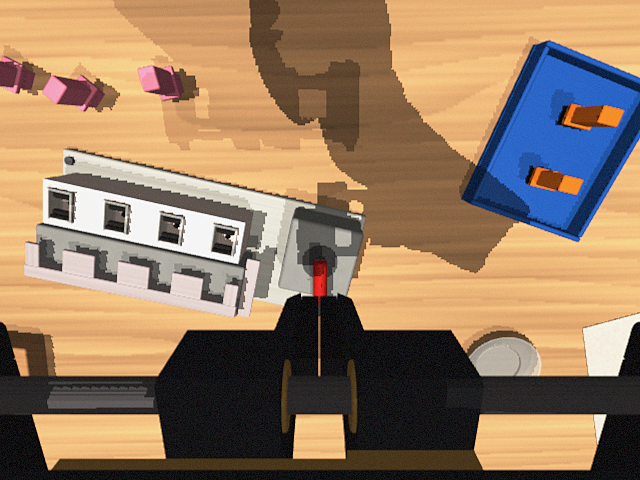

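```bash
python3 -c "
from station import robot
print(robot.hand_in(), robot.sense()['time'])"
```

```text
the job is handed in; nothing more can be done
the job is handed in; nothing more can be done
```

The job is done and handed in at about 54 s: both orange stoppers are in the blue tray, the comb is drawn fully back, and the red handle is folded flat again.

**What I did**
- **Unfolding the handle:** the grip slipped off partway, so I pushed the handle to its upright stop with closed fingers.
- **Winding:** I wound the crank about 1.36 turns clockwise until the force rose and it would not move further.
- **Stoppers:** only two were present, the first two vials (carrier y -105 and -57 mm). I rocked both out; the two other vials were already empty. Both were free after about 14 mm of rise. The largest downward pull shown at the end of a swing was about 6 N, under the 13.7 N that lifts the block.
- **Finish:** I stood both in the tray, then pushed the handle down until it met a firm stop.

**Last checks**
- **Tray:** the pictures show both stoppers standing in it. It measured within about 1 mm of where I first found it.
- **Handle:** the sleeve top stopped my fingers at about 91 mm, as expected for flat. The measured sleeve length, 36.5 mm (top camera) and 40 mm (wrist camera), is close to the true 38 mm.
- **Crank:** the two cameras disagree slightly. The wrist view gives -0.9°, matching the stop, and the coarser top view gives +0.7°, which I put down to pixel noise.
- **Block:** it looked down on its base plate in every picture, but I did not measure its height.
- **Jar, dish and box:** they appear unmoved.

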